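Assemble the field-sensor base: snap its boards on and nest its shield cans

ROBOT

A 6-joint arm with a two-finger parallel gripper is mounted at the origin on a cart in front of the work surface, level with it; the furniture and walls round the work are solid. World frame = base frame: x ahead of the robot, y to its left, z up, the work surface at z = 0. Lengths are in m, angles in rad, forces in N, time in s.
With the tool pointing down it reaches from about 0.15 to 0.775 m from the base axis. Payload 6.1 kg.
Tool frame: the origin (TCP) lies midway between the tips of the shut fingers; the grasp point (between the pads) lies 19 mm behind it; z points along the fingers, y is the line along which they close (so a half turn about z gives the same grasp; the last joint's range is limited). The gripper opens to 85 mm and grips with 20 to 120 N. Pads are 22 mm wide; open, the fingers measure 114 mm over their backs; the gripper's body (76 mm by 85 mm) begins 54 mm behind the grasp point. The pads swing forward as they close: fully open they stand 13 mm farther back than shut.
Start: joints at [-1.248, 0.126, -0.04, 1.405, 0, 1.571], TCP at [0.167, -0.498, 0.231] pointing down, gripper open.
Joint ranges: [-2.72, 2.72], [-0.95, 1.95], [-1.27, 1.35], [-1.78, 2.02], [-1.46, 1.47], [-3.14, 3.14]. Speed limits (rad/s): [2.39, 2.39, 3.01, 3.14, 3.14, 3.14].

INTERFACE

Orientations are given as a 3x3 rotation matrix whose columns are the frame's x, y, z axes.
In Python, from workcell import sense, camera, hand_in gives the robot as it stands.
- The arm moves only by the tool step_arm, never from a script. Its argument "increments" is text: rows parted by semicolons, each of 4 numbers parted by spaces: the shift along the world's x, y, z in mm, then the turn about the world's z in rad. A call has 1 to 10 rows; each row shifts and turns the commanded pose from where the row before left it; what a row does not reach is not made up. A row lasts 1/8 s, in which the tool goes at most 62.5 mm and 10.7 degrees, less where a joint would pass 70% of its speed; a pose out of reach is approached as far as the arm can. A call with a gripper value outside its range is refused whole. "grip" is the opening, from -1 (shut) to 1 (fully open), set as the call begins (left out, the last holds). The fingers move at their own pace and stop on an object; "force" is the grip in N (left out, the last holds). Time passes only in rows, so rows that do not move let the fingers close. It gives the time, the measured TCP pose, the force, the opening and the grip force at its end, in the units of the state.
- sense(): the state, without advancing time (a new reading comes with each control period).
- camera(name): name is "scene" or "top" or "wrist"; returns a dict with "image" (480x640x3 uint8, red, green, blue), "intrinsics" (3x3 intrinsics, pixels), "rvec" (rotation vector, rad) and "tvec" (3), from world to camera coordinates, as OpenCV has them. Camera axes: x right, y down, z forward; pixel columns grow to the right and rows downward; lengths in m; the calibration is good to about 2 mm. A picture is of the moment at which its call begins. There is no depth.
- hand_in(): hands the job in; it is judged then, once.
The state is a dict: "clock": time; "q": joint angles; "joint_vel": joint speeds; "joint_efforts": joint torques, N m; "position": TCP position; "tool_rot": TCP orientation; "ft_force": force on the tool from outside, world axes, zero at the start; "ft_torque": the same for the moment, N m; "width": finger opening in m; "gripper_force": force on a finger pad.
Only numpy, scipy, OpenCV 4.12 (cv2) and the standard library are available. Lean on these libraries where they do the work, as an engineer would, in place of code of your own. Each camera call takes 0.05 s, during which the arm holds its last target. There are 200 camera calls.

TASK

Put the sensor base together. Press each circuit board lying on the bench down onto a free set of four standoffs on the grey base plate until all four posts have clicked through and the board sits flat on their shoulders, and nest all the open aluminium shield cans upright inside one another in the shallow dish on the plate, widest outside and narrowest inside, each standing right down on the floor beneath it. There may be two or three boards and three or four cans; leave the timer, jar and marker where they are.

Things in the scene. Friction and masses are not known exactly. Their poses are not given: they have to be found in the camera images.
- sensor_base: grey metal base plate, 210 (x) x 186 (y) x 6 mm, fixed to the bench top; origin at the centre of its underside, z up. In three of its quarters it carries four white locking standoffs (bay_1: -x -y, bay_2: +x -y, bay_3: +x +y), in the fourth a shallow open aluminium dish. Its place and yaw vary from start to start.
- bay_1 (a point): where the centre of a board's block lies once the board is clicked fully down on this set of four standoffs (36 mm above the bench, 18 mm above the shoulders). All bays: white posts at x = +-27, y = +-17 mm of this point, each a 12 mm wide shoulder 12 mm high and on it a post tapering from 7.6 mm to a 2 mm tip 18.5 mm above the shoulder. Axes as the base plate.
- bay_2 (a point): where the centre of a board's block lies once the board is clicked fully down on this set of four standoffs (36 mm above the bench, 18 mm above the shoulders). All posts have a sprung tooth facing outward along x: a board set on them first rests on the sloping teeth, 9 mm too high; pressed down (about 3 N a post, 12 N for all four) the teeth give way, snap out over it and hold it.
- bay_3 (a point): where the centre of a board's block lies once the board is clicked fully down on this set of four standoffs (36 mm above the bench, 18 mm above the shoulders). Any board fits any bay, either way round (yaw or yaw + pi). Axes as the base plate; bays are 98 mm apart in x, 84 mm in y.
- board_1_block (a point): centre (half-way up) of the dark finned block on a loose dark green circuit board, 70 (x) x 50 (y) x 3 mm with 10 mm holes at x = +-27, y = +-17 mm. The block in its middle is 34 (x) x 20 (y) x 30 mm high; its centre is 18 mm above the board's underside. Grip it across y; its top may be pressed on. About 80 g. All boards are alike; one may be absent.
- board_2_block (a point): centre (half-way up) of the dark finned block on a loose dark green circuit board, 70 (x) x 50 (y) x 3 mm with 10 mm holes at x = +-27, y = +-17 mm. The block in its middle is 34 (x) x 20 (y) x 30 mm high; its centre is 18 mm above the board's underside. Grip it across y; its top may be pressed on. About 80 g. All boards are alike; one may be absent.
- board_3_block (a point): centre (half-way up) of the dark finned block on a loose dark green circuit board, 70 (x) x 50 (y) x 3 mm with 10 mm holes at x = +-27, y = +-17 mm. The block in its middle is 34 (x) x 20 (y) x 30 mm high; its centre is 18 mm above the board's underside. Grip it across y; its top may be pressed on. About 80 g. All boards are alike; one may be absent.
- can_1_mid (a point): centre (half-way up) of a loose straight-walled open aluminium can standing on its closed bottom, outer diameter 64 mm, 35 mm high, wall and floor 3 mm, z up. 60 g. One of the four cans may be absent.
- can_2_mid (a point): centre (half-way up) of a loose straight-walled open aluminium can standing on its closed bottom, outer diameter 51 mm, 52 mm high, wall and floor 3 mm, z up. 60 g. One of the four cans may be absent.
- can_3_mid (a point): centre (half-way up) of a loose straight-walled open aluminium can standing on its closed bottom, outer diameter 38 mm, 70 mm high, wall and floor 3 mm, z up. 60 g. One of the four cans may be absent.
- can_4_mid (a point): centre (half-way up) of a loose straight-walled open aluminium can standing on its closed bottom, outer diameter 25 mm, 88 mm high, wall and floor 3 mm, z up. 60 g. One of the four cans may be absent.
- nest (a point): centre of the inner floor of the shallow aluminium dish fixed on the base plate, 8 mm above the bench; inner diameter about 75 mm, its rim 14 mm above this point (outer diameter 82 mm). Axes as the base plate.
- timer: white digital timer lying flat, 66 x 66 x 18 mm; a bystander, origin under its centre
- cream_jar: white jar with a screw lid, 50 mm wide, 52 mm high; a bystander, origin under its centre
- marker: black and white marker pen lying near the front edge, 135 mm long; a bystander, origin under its centre
Things that resemble listed ones, but are neither listed nor needed, are in the scene too. Leave any red look-alike of the part that bears can_1_mid alone.

How it is judged:
At the end, for the whole second after the job is handed in: each board present is on a bay: block centre within 4.5 mm sideways and 2.2 mm in height of the bay point, tilt < 0.045 rad; each can present stands in the dish within 24 mm of its axis, tilt < 0.08 rad, at most 2.5 mm above its place (0, 3, 6, 9 mm over the dish floor, widest first) (((horizontal distance between board_1_block and bay_1 below 0.0045 m and z of board_1_block in the frame of bay_1 between -0.003 and 0.0022 m and angle between board_1_block's own z axis and vertical below 0.045 rad) or (horizontal distance between board_1_block and bay_2 below 0.0045 m and z of board_1_block in the frame of bay_2 between -0.003 and 0.0022 m and angle between board_1_block's own z axis and vertical below 0.045 rad) or (horizontal distance between board_1_block and bay_3 below 0.0045 m and z of board_1_block in the frame of bay_3 between -0.003 and 0.0022 m and angle between board_1_block's own z axis and vertical below 0.045 rad)) and ((horizontal distance between board_2_block and bay_1 below 0.0045 m and z of board_2_block in the frame of bay_1 between -0.003 and 0.0022 m and angle between board_2_block's own z axis and vertical below 0.045 rad) or (horizontal distance between board_2_block and bay_2 below 0.0045 m and z of board_2_block in the frame of bay_2 between -0.003 and 0.0022 m and angle between board_2_block's own z axis and vertical below 0.045 rad) or (horizontal distance between board_2_block and bay_3 below 0.0045 m and z of board_2_block in the frame of bay_3 between -0.003 and 0.0022 m and angle between board_2_block's own z axis and vertical below 0.045 rad)) and ((horizontal distance between board_3_block and bay_1 below 0.0045 m and z of board_3_block in the frame of bay_1 between -0.003 and 0.0022 m and angle between board_3_block's own z axis and vertical below 0.045 rad) or (horizontal distance between board_3_block and bay_2 below 0.0045 m and z of board_3_block in the frame of bay_2 between -0.003 and 0.0022 m and angle between board_3_block's own z axis and vertical below 0.045 rad) or (horizontal distance between board_3_block and bay_3 below 0.0045 m and z of board_3_block in the frame of bay_3 between -0.003 and 0.0022 m and angle between board_3_block's own z axis and vertical below 0.045 rad)) and horizontal distance between each of can_1_mid, can_2_mid, can_3_mid, can_4_mid and nest below 0.024 m and z of can_1_mid in the frame of nest below 0.02 m and angle between each of can_1_mid, can_2_mid, can_3_mid, can_4_mid's own z axis and vertical below 0.08 rad and z of can_2_mid in the frame of nest below 0.0315 m and z of can_3_mid in the frame of nest below 0.0435 m and z of can_4_mid in the frame of nest below 0.0555 m); the robot touches nothing.
It fails at once if the timer is moved more than 4 cm (distance of timer from where it was at the start of the episode above 0.04 m).
It fails at once if the cream jar is moved more than 4 cm (distance of cream_jar from where it was at the start of the episode above 0.04 m).
It fails at once if the marker is moved more than 4 cm (distance of marker from where it was at the start of the episode above 0.04 m).
Of board_1, board_2, board_3 only 2 to 3 are there at a start; the rules pass over those that are not, and their reading is None.
Of can_1, can_2, can_3, can_4 only 3 to 4 are there at a start; the rules pass over those that are not, and their reading is None.
At some moment in a run one of board_1, board_2, board_3, can_1, can_2 may be knocked a few centimetres aside while the robot is not near it.
Once in a run the grip may slacken for a moment while it holds something.
It also fails if it takes over 210 s, if anything falls off the work surface, if the arm or the gripper's body presses on something with over 40 N, if the wrist force passes 120 N, or if a joint passes its speed limit or range.

## Working session

There is one attempt and no reset: what is moved stays moved. The work goes in short steps, Python scripts to look and compute and a tool call to move; the robot and the scene stay as the last step left them, time stands still between calls to the robot, and variables do not carry over. Pictures are saved under pics/ and viewed, at most 14 in all, crops included, and the job is handed in when it is done.

Besides the shell and the picture viewer there is one more tool, called after ">>>" by a JSON object that holds its "api" and its "payload". step_arm: Moves the arm, as the interface text tells. Its arguments: {"type":"object","properties":{"increments":{"type":"string"},"grip":{"type":"number"},"force":{"type":"number"}},"required":["increments"]}

```bash
mkdir -p pics; ls; python3 - <<'E'
from workcell import sense,camera
import cv2,pickle
s=sense();print(s['clock'],s['position'],s['tool_rot'],s['width'])
for n in('top','scene'):
    c=camera(n);pickle.dump(c,open(f'pics/{n}0.pkl','wb'));cv2.imwrite(f'pics/{n}0.png',c['image'][:,:,::-1])
    print(n,c['intrinsics'],c['rvec'],c['tvec'])
E
```

```text
pics
0.0 [ 0.16640571 -0.49750679  0.23052047] [[ 9.48368442e-01  3.17170396e-01 -4.88106426e-04]
 [ 3.17170772e-01 -9.48367235e-01  1.51331428e-03]
 [ 1.70743494e-05 -1.58999260e-03 -9.99998736e-01]] 0.08524054432397284
top [[438.34525371   0.         313.00793892]
 [  0.         438.34525371 242.86957736]
 [  0.           0.           1.        ]] [ 2.14396413 -2.10368068  0.16920176] [0.08364654 0.53703426 1.07292426]
scene [[527.58316194   0.         316.67372152]
 [  0.         527.58316194 232.27005654]
 [  0.           0.           1.        ]] [ 1.28541873 -2.26024348  0.9106574 ] [0.33809408 0.32830828 1.4259358 ]
```

View pics/top0.png

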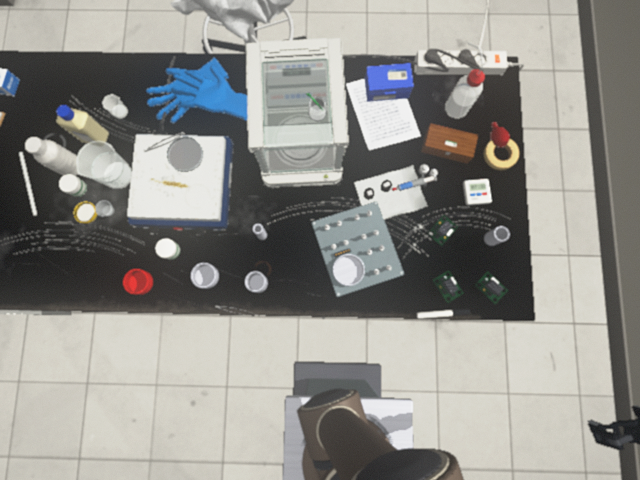

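View pics/scene0.png

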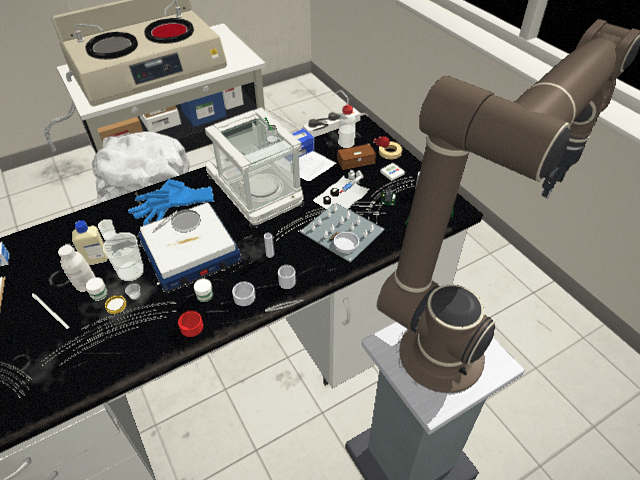

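The top view shows:
- Plate near (358,250), with the dish at (348,269).
- Three boards at (442,231), (448,286) and (490,285).
- Can candidates at (204,275), (256,282), (260,231) and (497,235). The red look-alike is at (138,281) and the jar at (167,248).

I'll enlarge these to confirm.

```bash
cat > h.py <<'E'
import cv2,numpy as np,pickle
from workcell import sense,camera,hand_in
def cam(n,name):
    c=camera(n);cv2.imwrite(f'pics/{name}.png',c['image'][:,:,::-1]);pickle.dump(c,open(f'pics/{name}.pkl','wb'));return c
def load(name): return pickle.load(open(f'pics/{name}.pkl','rb'))
def ray(c,uv,z):
    R=cv2.Rodrigues(np.array(c['rvec'],float))[0];t=np.array(c['tvec'],float).ravel()
    uv=np.atleast_2d(np.array(uv,float));o=-R.T@t
    d=np.c_[uv,np.ones(len(uv))]@np.linalg.inv(c['intrinsics']).T@R
    return o+d*((z-o[2])/d[:,2])[:,None]
def proj(c,P): return cv2.projectPoints(np.atleast_2d(np.array(P,float)),np.array(c['rvec'],float),np.array(c['tvec'],float),c['intrinsics'],None)[0].reshape(-1,2)
E
python3 - <<'E'
from h import *
c=load('top0');im=c['image'][:,:,::-1]
a=im[205:305,110:275];b=im[195:305,300:520]
cv2.imwrite('pics/crop0.png',np.vstack([cv2.resize(a,(500,300),interpolation=2),cv2.resize(b,(500,250),interpolation=2)]) if 0 else np.vstack([cv2.resize(a,(495,300),interpolation=2),cv2.resize(b,(495,248),interpolation=2)]))
for n,uv,z in [('plate',(358,250),.006),('dish',(348,269),.015),('b1',(442,231),.02),('b2',(448,286),.02),('b3',(490,285),.02),('c1',(204,275),.035),('c2',(256,282),.05),('c4',(260,231),.05),('c3',(497,235),.05),('jar',(167,248),.05),('timer',(478,191),.01),('marker',(435,314),.01),('red',(138,281),.03)]:
    print(n,ray(c,uv,z)[0].round(3))
E
```

```text
plate [ 0.526 -0.025  0.006]
dish [0.474 0.002 0.015]
b1 [ 0.578 -0.243  0.02 ]
b2 [ 0.434 -0.254  0.02 ]
b3 [ 0.439 -0.361  0.02 ]
c1 [0.449 0.371 0.035]
c2 [0.432 0.235 0.05 ]
c4 [0.563 0.23  0.05 ]
c3 [ 0.564 -0.374  0.05 ]
jar [0.515 0.467 0.05 ]
timer [ 0.691 -0.346  0.01 ]
marker [ 0.363 -0.222  0.01 ]
red [0.431 0.542 0.03 ]
```

View pics/crop0.png

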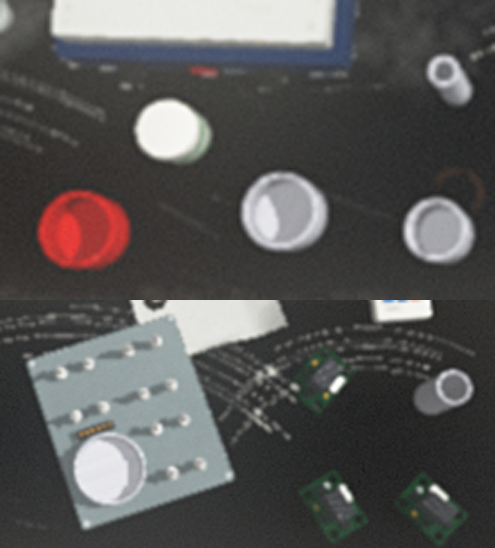

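All seven parts are there:
- **Boards:** three.
- **Cans:** wide at (204,275), medium at (256,282), 25 mm at (260,231), 38 mm at (497,235). The red one at (138,281) is the decoy.

I'll fly over the boards with the wrist camera.

>>> {"api": "step_arm", "payload": {"increments": "45 20 10 0;45 20 10 0;45 20 10 0;45 20 10 0;45 20 10 0;0 20 10 0;0 20 10 0;0 20 0 0;0 0 0 0;0 0 0 0", "grip": 1}}

```text
clock: 1.35
position: [0.391, -0.338, 0.3012]
tool_rot: [[0.949, 0.317, -0.0], [0.317, -0.949, -0.0], [-0.0, 0.0, -1.0]]
ft_force: [-0.4, -0.3, -0.0]
width: 0.0855
gripper_force: 0.0
```

```bash
python3 - <<'E'
from h import *
s=sense();print(s['clock'],s['position'],s['ft_force'])
c=cam('wrist','w1');R=cv2.Rodrigues(np.array(c['rvec'],float))[0]
T=np.array(s['tool_rot']);print(T.T@(-R.T@np.ravel(c['tvec'])-s['position']),(R@T).round(3),c['intrinsics'])
print(ray(c,[(0,0),(639,0),(639,479),(0,479)],0).round(3))
E
```

```text
1.35 [ 0.39096714 -0.33801287  0.30123746] [-0.43543304 -0.31018371 -0.02110787]
[ 0.07220689 -0.00075032 -0.14224967] [[ 0.001  1.     0.001]
 [-0.961  0.001 -0.278]
 [-0.278 -0.     0.961]] [[346.55364403   0.         324.00291683]
 [  0.         346.55364403 240.60869775]
 [  0.           0.           1.        ]]
[[ 0.487  0.074  0.   ]
 [ 0.712 -0.598  0.   ]
 [ 0.113 -0.983  0.   ]
 [-0.226  0.025  0.   ]]
```

View pics/w1.png

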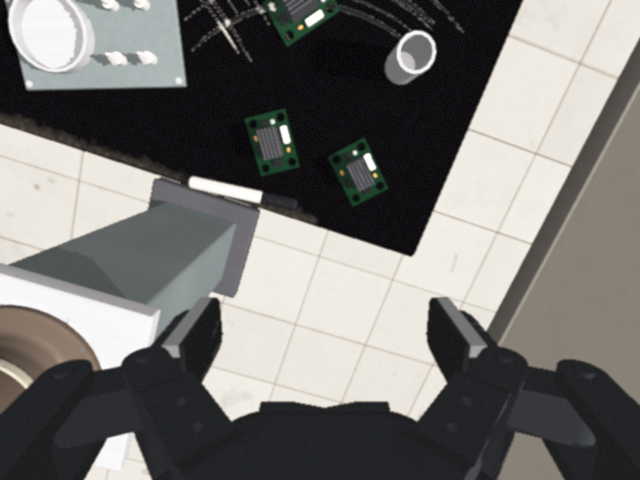

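Wrist view: boards at (272,142), (357,172) and (300,10), the 38 mm can at (410,58), marker at (240,195), plate at the upper left. Next I'll measure the boards and move over the plate.

```bash
cat >> h.py <<'E'
def rect(c,mask,z,amin=400):
    out=[]
    for k in cv2.findContours(mask,cv2.RETR_EXTERNAL,cv2.CHAIN_APPROX_NONE)[0]:
        if cv2.contourArea(k)<amin: continue
        P=(ray(c,k.reshape(-1,2),z)[:,:2]*1000).astype(np.float32)
        (x,y),(w,h),a=cv2.minAreaRect(P)
        if w<h: w,h,a=h,w,a+90
        out.append((round(x,1),round(y,1),round(w,1),round(h,1),round((np.radians(a)+np.pi/2)%np.pi-np.pi/2,3),k.reshape(-1,2).mean(0).round()))
    return out
def boards(c,amin=400):
    hsv=cv2.cvtColor(c['image'],cv2.COLOR_RGB2HSV)
    m=cv2.inRange(hsv,(50,90,25),(85,255,200));m=cv2.morphologyEx(m,cv2.MORPH_CLOSE,np.ones((5,5)))
    return rect(c,m,.003,amin)
def plate(c):
    hsv=cv2.cvtColor(c['image'],cv2.COLOR_RGB2HSV)
    m=cv2.inRange(hsv,(80,15,90),(110,70,220));m=cv2.morphologyEx(m,cv2.MORPH_OPEN,np.ones((3,3)));m=cv2.morphologyEx(m,cv2.MORPH_CLOSE,np.ones((9,9)))
    return rect(c,m,.006,8000)
E
python3 - <<'E'
from h import *
print(*boards(load('w1')),sep='\n');
c=load('top0');print(*boards(c,100),sep='\n');
hsv=cv2.cvtColor(c['image'],cv2.COLOR_RGB2HSV);print(hsv[250,345],hsv[245,375],hsv[230,330])
print(plate(c))
E
```

```text
(435.7, -366.9, 72.6, 52.7, np.float64(0.804), array([358., 172.]))
(436.2, -255.1, 72.2, 53.0, np.float64(0.556), array([272., 142.]))
(570.4, -250.3, 84.0, 45.4, np.float64(-1.248), array([297.,  17.]))

[ 18  78 127] [ 92  22 164] [ 92  21 160]
[]
```

>>> {"api": "step_arm", "payload": {"increments": "0 50 -10 -0.12;0 50 -10 -0.12;5 50 -10 -0.08;10 50 -10 0;10 50 -10 0;10 50 0 0;0 0 0 0;0 0 0 0"}}

```text
clock: 2.4
position: [0.4266, -0.0383, 0.2511]
tool_rot: [[1.0, 0.003, -0.0], [0.003, -1.0, -0.0], [-0.001, 0.0, -1.0]]
ft_force: [-0.6, -0.3, 0.0]
width: 0.0855
gripper_force: 0.0
```

```bash
python3 - <<'E'
from h import *
s=sense();print(s['clock'],s['position'])
c=cam('wrist','w2');print(plate(c))
E
```

```text
2.4 [ 0.42657497 -0.03829394  0.25108266]
[]
```

View pics/w2.png

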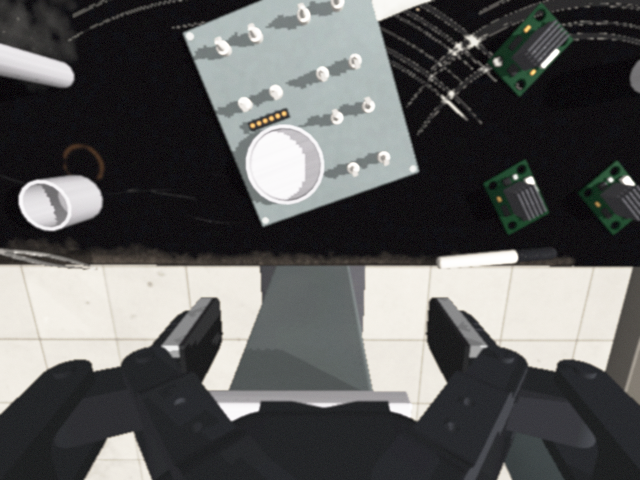

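The plate is centred near (300,110) with the dish at (285,163), and its top edge is cut off. I'll move 60 mm forward and up.

>>> {"api": "step_arm", "payload": {"increments": "35 0 20 0;35 5 20 0;0 0 0 0;0 0 0 0"}}

```text
clock: 2.95
position: [0.496, -0.0341, 0.2907]
tool_rot: [[1.0, 0.001, -0.001], [0.001, -1.0, -0.0], [-0.001, 0.0, -1.0]]
ft_force: [-0.1, 0.2, 0.3]
width: 0.0853
gripper_force: 0.0
```

```bash
python3 - <<'E'
from h import *
s=sense();print(s['clock'],s['position'])
c=cam('wrist','w3')
hsv=cv2.cvtColor(c['image'],cv2.COLOR_RGB2HSV)
m=cv2.inRange(hsv,(78,10,80),(110,90,235));m=cv2.morphologyEx(m,cv2.MORPH_CLOSE,np.ones((9,9)))
n,l,st,ce=cv2.connectedComponentsWithStats(m)
print(st[1:][st[1:,4]>3000])
r=rect(c,m,.006,8000);print(r)
# white blobs
x=proj(c,[[.526,-.025,.006]]);print(x,hsv[int(x[0,1]),int(x[0,0])])
w=cv2.inRange(hsv,(0,0,215),(180,40,255))
n,l,st,ce=cv2.connectedComponentsWithStats(w)
for s_,q in zip(st[1:],ce[1:]):
    if s_[4]>15: print(s_,q.round(1))
print(*boards(c),sep='\n')
E
```

```text
2.95 [ 0.49597295 -0.03410316  0.29074033]
[[  207    53   203   217 22227]
 [  242   303   127   106 10046]]
[(273.4, 2.2, 188.2, 169.0, np.float64(-1.488), array([306., 360.])), (533.3, -18.6, 210.9, 187.2, np.float64(0.344), array([313., 161.]))]
[[317.70301065 175.70852353]] [ 90  12 170]
[ 53   0  67   5 208] [80.1  1.3]
[ 305    0  167   99 8842] [393.4  44.1]
[376   0  18  11 134] [383.5   3.9]
[396   0  22  14 161] [404.8   5. ]
[ 581    0   59   55 2382] [609.6  28.3]
[631   0   5   6  16] [632.5   2.2]
[207   2  26   3  30] [219.1   2.8]
[335  22  12  14 124] [340.4  28.6]
[352  55   7   6  34] [355.3  57.5]
[336  79   9  14  77] [340.1  85.6]
[306  90  10  14  80] [310.6  96.7]
[264 106  11  14 100] [268.9 112.6]
[210 111   5   5  22] [212.1 113.1]
[454 113   6   6  20] [456.2 115.8]
[235 117  13  13 108] [241.  123.2]
[516 126  12  12  26] [522.1 131.2]
[350 129  10  12  71] [355.2 134.2]
[ 33 132  77  26 863] [ 68.  142.3]
[322 140  10  12  71] [327.1 144.8]
[281 154  11  13  91] [286.3 159.6]
[254 165  11  12  96] [259.2 169.8]
[363 166   8  11  60] [366.7 170.9]
[335 1
[... 602 characters left out ...]
2]
[ 570  304   43   44 1452] [590.9 325.3]
[423 335   5  14  42] [424.3 342.1]
[166 347  12   6  55] [172.4 349.2]
[   0  350   56   59 2007] [ 20.5 370.9]
[ 55 350  71  20 834] [ 92.8 356.7]
[ 206  350   51   58 2045] [229.8 376.1]
[ 362  350   58   59 2737] [392.6 376.2]
[417 350  28  59 958] [428.4 380.4]
[518 350  48  20 577] [543.3 357.7]
[567 350  34  16 336] [586.  355.6]
[403 410  12   8  70] [409.2 412.8]
[416 411   7   8  40] [418.4 413.9]
[  94  434   55   46 1622] [122.1 460. ]
(436.6, -365.8, 74.4, 51.8, np.float64(0.786), array([574., 242.]))
(436.8, -254.7, 73.0, 52.5, np.float64(0.549), array([489., 240.]))
(586.7, -244.5, 71.6, 52.9, np.float64(-0.709), array([503., 123.]))
```

View pics/w3.png

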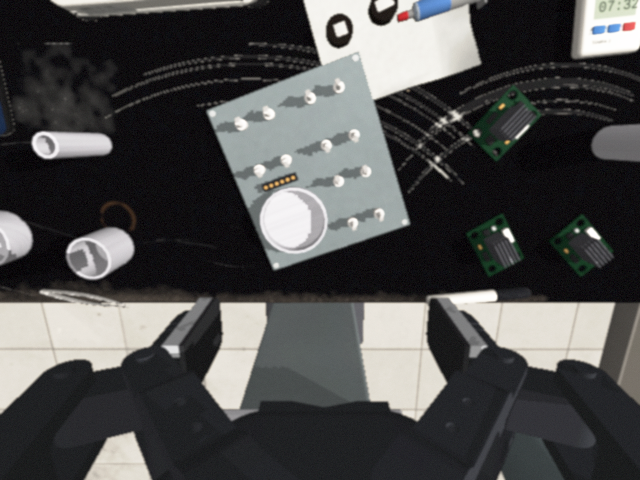

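Plate pose is clear: 210.9 x 187.2 mm, yaw 0.344. I'll cross-check the bays from the post pixels and the dish rim.

```bash
python3 - <<'E'
from h import *
c=load('w3')
posts=dict(b3=[(340.1,85.6),(310.6,96.7),(268.9,112.6),(241,123.2)])
P=np.array([(340.1,85.6),(310.6,96.7),(268.9,112.6),(241,123.2),(355.2,134.2),(327.1,144.8),(286.3,159.6),(259.2,169.8),(366.7,170.9),(339.1,180.8),(380.3,213.2),(353.6,222.4)])
th=.344;R=np.array([[np.cos(th),-np.sin(th)],[np.sin(th),np.cos(th)]]);o=np.array([533.3,-18.6])
for z in(.02,.027,.032):
    L=(ray(c,P,z)[:,:2]*1000-o)@R; print(z);print(L.round(1).tolist())
    bays=np.array([[-49,-42],[49,-42],[49,42]])
    M=np.array([b+[sx*27,sy*17] for b in bays for sx in(1,-1) for sy in (1,-1)])
    D=L[:,None]-M[None];i=np.argmin((D**2).sum(2),1);d=D[range(12),i];print(len(set(i)),d.mean(0),d.std(0))
for b in [(-49,-42),(49,-42),(49,42),(-49,42)]: print(b,(o+R@b).round(1))
# dish rim
hsv=cv2.cvtColor(c['image'],cv2.COLOR_RGB2HSV)
m=cv2.inRange(hsv,(0,0,195),(180,40,255));n,l,st,ce=cv2.connectedComponentsWithStats(m)
k=l[219,288];ks=cv2.findContours((l==k).astype(np.uint8),0,1)[0][0].reshape(-1,2)
print(st[k],cv2.minEnclosingCircle((ray(c,ks,.022)[:,:2]*1000).astype(np.float32)))
E
```

```text
0.02
[[75.8, -60.7], [76.1, -26.3], [76.2, 23.5], [76.3, 57.4], [21.8, -60.4], [21.5, -26.4], [21.8, 23.8], [21.6, 58.0], [-21.9, -60.3], [-21.9, -26.1], [-75.5, -60.5], [-75.5, -26.4]]
12 [ 0.02432272 -1.35820009] [0.30936803 0.19307618]
0.027
[[75.0, -60.1], [75.2, -26.2], [75.4, 22.7], [75.5, 56.0], [21.9, -59.8], [21.6, -26.3], [21.9, 23.0], [21.7, 56.6], [-21.0, -59.7], [-21.0, -26.0], [-73.8, -59.9], [-73.8, -26.4]]
12 [ 0.22010377 -1.5231626 ] [1.06794188 0.71224396]
0.032
[[74.4, -59.7], [74.7, -26.2], [74.8, 22.1], [74.9, 55.0], [21.9, -59.4], [21.7, -26.3], [22.0, 22.4], [21.8, 55.5], [-20.4, -59.2], [-20.4, -26.0], [-72.5, -59.5], [-72.5, -26.4]]
12 [ 0.35994737 -1.64099297] [1.69993098 1.22389325]
(-49, -42) [501.3 -74.7]
(49, -42) [593.6 -41.6]
(49, 42) [565.3  37.5]
(-49, 42) [473.    4.4]
[ 260  188   68   66 2762] ((473.1672058105469, 3.965240955352783), 41.49537658691406)
```

Bays sit at (501.6,-75.4), (593.9,-42.4) and (565.6,36.7), with the nest at (473,4). I'll place the boards first, starting with the far one at (587,-245).

>>> {"api": "step_arm", "payload": {"increments": "18 -42 -18 -0.142;18 -42 -18 -0.142;18 -42 -18 -0.142;18 -42 -18 -0.142;18 -42 -18 -0.141;0 0 0 0;0 0 0 0", "grip": 0.1}}

```text
clock: 3.88
position: [0.5493, -0.322, 0.2011]
tool_rot: [[0.847, -0.531, 0.034], [-0.532, -0.845, 0.059], [-0.002, -0.068, -0.998]]
ft_force: [-0.4, 0.8, 0.7]
width: 0.047
gripper_force: 0.0
```

```bash
cat >> h.py <<'E'
def st():
    s=sense();T=np.array(s['tool_rot']);print(round(s['clock'],2),(np.array(s['position'])*1000).round(1),'yaw',round(float(np.arctan2(T[1,0],T[0,0])),3),'F',np.round(s['ft_force'],1),'w',round(s['width']*1000,1),'g',round(s['gripper_force'],1));return s
E
python3 - <<'E'
from h import *
st();c=cam('wrist','w4');print(*boards(c),sep='\n')
E
```

```text
3.88 [ 549.3 -322.   201.1] yaw -0.561 F [-0.4  0.8  0.7] w 47.0 g 0.0
(436.7, -255.8, 72.2, 53.0, np.float64(0.549), array([344., 326.]))
(436.2, -367.3, 72.1, 52.7, np.float64(0.803), array([433., 282.]))
(586.0, -245.3, 72.3, 52.1, np.float64(-0.699), array([257., 220.]))
```

```bash
python3 -c "
from h import *
s=st();print(np.round(s['q'],3),np.round(s['joint_vel'],3))"
```

```text
3.92 [ 549.8 -321.3  201.9] yaw -0.56 F [0.7 0.4 0.1] w 46.7 g 0.0
[-0.561  0.343  0.171  1.399  0.068  3.141] [ 0.023 -0.013  0.005 -0.    -0.    -0.001]
```

>>> {"api": "step_arm", "payload": {"increments": "0 0 0 0;0 0 0 0"}}

```text
clock: 4.18
position: [0.5508, -0.3208, 0.2023]
tool_rot: [[0.848, -0.528, 0.036], [-0.529, -0.846, 0.058], [0.0, -0.068, -0.998]]
ft_force: [-0.4, -0.1, 0.0]
width: 0.047
gripper_force: 0.0
```

```bash
python3 -c "
from h import *
s=st();print(np.round(s['q'],3),np.round(s['joint_vel'],3))"
```

```text
4.17 [ 550.8 -320.8  202.3] yaw -0.558 F [-0.4 -0.1  0. ] w 47.0 g 0.0
[-0.559  0.343  0.172  1.399  0.068  3.141] [-0.003  0.006  0.001 -0.    -0.     0.   ]
```

Joint 6 hit its limit (q6 = π + q1 − yaw), so I'll take the half-turn-equivalent yaw of about 2.43.

>>> {"api": "step_arm", "payload": {"increments": "0 0 0 0.18;0 0 0 0.18;4 8 0 0.18;4 8 0 0.18;4 8 0 0.18;4 8 0 0.18;4 8 0 0.18;4 8 0 0.18;4 8 0 0.18;4 8 0 0.18"}}

```text
clock: 5.42
position: [0.5829, -0.2568, 0.2017]
tool_rot: [[0.318, 0.946, -0.065], [0.948, -0.317, 0.02], [-0.001, -0.068, -0.998]]
ft_force: [-0.4, -0.3, -0.2]
width: 0.0469
gripper_force: 0.0
```

>>> {"api": "step_arm", "payload": {"increments": "4 8 -10 0.18;0 3 -10 0.18;0 0 -10 0.18;0 0 -10 0.18;0 0 -10 0.18;0 0 0 0.18;0 0 0 0.12;0 0 0 0;0 0 0 0"}}

```text
clock: 6.55
position: [0.5866, -0.2465, 0.1516]
tool_rot: [[-0.763, 0.645, -0.043], [0.646, 0.761, -0.053], [-0.002, -0.068, -0.998]]
ft_force: [-0.4, -0.1, 0.7]
width: 0.0471
gripper_force: 0.0
```

```bash
python3 - <<'E'
from h import *
s=st();print(np.round(s['q'],3));c=cam('wrist','w5');print(*boards(c),sep='\n')
E
```

```text
6.55 [ 586.6 -246.5  151.6] yaw 2.439 F [-0.4 -0.1  0.7] w 47.1 g 0.0
[-0.368  0.364  0.09   1.318 -0.065  0.336]
(586.4, -245.0, 71.7, 51.3, np.float64(-0.717), array([335., 221.]))
(436.3, -366.5, 72.4, 51.9, np.float64(0.808), array([120., 182.]))
(436.5, -255.0, 71.8, 51.4, np.float64(0.559), array([204.,  88.]))
```

The limit left a 0.068 rad tilt in the commanded pose. I'll undo it by leaning on the opposite joint 6 limit, which mirrors the effect. That also lands near yaw 5.57, valid for this same board.

>>> {"api": "step_arm", "payload": {"increments": "0 0 10 0.18;0 0 10 0.18;0 0 10 0.18;0 0 10 0.18;0 0 10 0.18;0 0 0 0.18;0 0 0 0.18;0 0 0 0.18;0 0 0 0.18;0 0 0 0.18"}}

```text
clock: 7.85
position: [0.5865, -0.2469, 0.2014]
tool_rot: [[-0.451, -0.891, 0.061], [-0.893, 0.45, -0.03], [-0.001, -0.068, -0.998]]
ft_force: [-0.2, -0.1, 0.1]
width: 0.047
gripper_force: 0.0
```

>>> {"api": "step_arm", "payload": {"increments": "0 0 0 0.18;0 0 0 0.18;0 0 0 0.18;0 0 0 0.18;0 0 0 0.18;0 0 0 0.18;0 0 0 0.18;0 0 0 0.18;0 0 0 0.18;0 10 0 0.12"}}

```text
clock: 9.1
position: [0.5971, -0.2101, 0.2009]
tool_rot: [[0.935, -0.353, 0.013], [-0.354, -0.934, 0.041], [-0.002, -0.043, -0.999]]
ft_force: [-0.4, 1.3, -0.6]
width: 0.0469
gripper_force: 0.0
```

```bash
python3 - <<'E'
from h import *
s=st();print(np.round(s['q'],3),np.round(s['tool_rot'],3))
E
```

```text
9.1 [ 597.1 -210.1  200.9] yaw -0.362 F [-0.4  1.3 -0.6] w 46.9 g 0.0
[-0.359  0.337  0.16   1.397  0.043 -3.139] [[ 0.935 -0.353  0.013]
 [-0.354 -0.934  0.041]
 [-0.002 -0.043 -0.999]]
```

The tilt is shrinking (0.043 now). Continuing.

>>> {"api": "step_arm", "payload": {"increments": "0 0 0 0.09;0 0 0 0.09;0 0 0 0"}}

```text
clock: 9.48
position: [0.6115, -0.1604, 0.2013]
tool_rot: [[0.966, -0.259, -0.001], [-0.259, -0.966, 0.007], [-0.003, -0.007, -1.0]]
ft_force: [-0.4, -0.6, 0.4]
width: 0.0473
gripper_force: 0.0
```

>>> {"api": "step_arm", "payload": {"increments": "0 0 0 0.03;0 0 0 0;0 0 0 -0.16;0 0 0 -0.16;0 -20 -10 -0.16;-10 -30 -20 0;-10 -30 -20 0;-5 -5 0 0;0 0 0 0;0 0 0 0"}}

```text
clock: 10.72
position: [0.5886, -0.2389, 0.1524]
tool_rot: [[0.747, -0.665, -0.0], [-0.665, -0.747, 0.002], [-0.001, -0.001, -1.0]]
ft_force: [-1.0, -1.1, -0.0]
width: 0.0465
gripper_force: 0.0
```

```bash
python3 - <<'E'
from h import *
s=st();print(np.round(s['q'],3),np.round(s['tool_rot'],3)[2]);c=cam('wrist','w6');print(*boards(c),sep='\n')
E
```

```text
10.72 [ 588.6 -238.9  152.4] yaw -0.727 F [-1.  -1.1 -0. ] w 46.5 g 0.0
[-3.860e-01  3.450e-01  6.600e-02  1.293e+00  1.000e-03 -2.801e+00] [-0.001 -0.001 -1.   ]
(443.9, -267.2, 71.7, 25.7, np.float64(0.559), array([453., 314.]))
(436.6, -367.1, 72.2, 52.1, np.float64(0.796), array([545., 258.]))
(586.4, -245.0, 71.7, 51.4, np.float64(-0.696), array([334., 221.]))
```

Tilt is fixed, so now I grasp this board.

>>> {"api": "step_arm", "payload": {"increments": "-2 -6 -40 0.02;0 0 -50 0;0 0 -40 0;0 0 -14 0;0 0 0 0;0 0 0 0"}}

```text
clock: 11.52
position: [0.5874, -0.2457, 0.0095]
tool_rot: [[0.76, -0.65, 0.001], [-0.65, -0.76, 0.001], [0.0, -0.001, -1.0]]
ft_force: [0.1, -0.1, 0.0]
width: 0.0469
gripper_force: 0.0
```

>>> {"api": "step_arm", "payload": {"increments": "0 0 0 0;0 0 0 0;0 0 0 0;0 0 0 0", "grip": -1, "force": 60}}

```text
clock: 12.02
position: [0.587, -0.2457, 0.009]
tool_rot: [[0.76, -0.65, 0.001], [-0.65, -0.76, 0.001], [0.0, -0.001, -1.0]]
ft_force: [0.2, 0.3, 5.7]
width: 0.0187
gripper_force: 60.5
```

>>> {"api": "step_arm", "payload": {"increments": "0 0 30 0;0 0 40 0;0 0 40 -0.15;0 10 0 -0.17;0 20 0 -0.17;1 25 0 -0.17;1 25 0 -0.17;1 25 0 -0.17;1 25 0 -0.17;1 25 0 -0.17"}}

```text
clock: 13.28
position: [0.5908, -0.0896, 0.1174]
tool_rot: [[-0.464, -0.886, 0.001], [-0.886, 0.464, 0.002], [-0.003, -0.0, -1.0]]
ft_force: [-0.3, -0.1, -0.5]
width: 0.0192
gripper_force: 59.5
```

>>> {"api": "step_arm", "payload": {"increments": "1 25 0 -0.17;1 23 0 -0.17;0 0 0 -0.17;0 0 0 -0.17;0 0 0 -0.07;0 0 0 0;0 0 0 0"}}

```text
clock: 14.15
position: [0.5929, -0.0424, 0.1173]
tool_rot: [[-0.941, -0.338, 0.002], [-0.338, 0.941, 0.001], [-0.003, -0.0, -1.0]]
ft_force: [0.0, -0.0, -1.4]
width: 0.0188
gripper_force: 59.5
```

```bash
python3 - <<'E'
from h import *
s=st();c=cam('wrist','w7');print(*boards(c),sep='\n')
E
```

```text
14.15 [592.9 -42.4 117.3] yaw -2.797 F [ 0.  -0.  -1.4] w 18.8 g 59.5
(614.7, -33.5, 84.1, 57.5, np.float64(-1.225), array([325., 259.]))
```

View pics/w7.png

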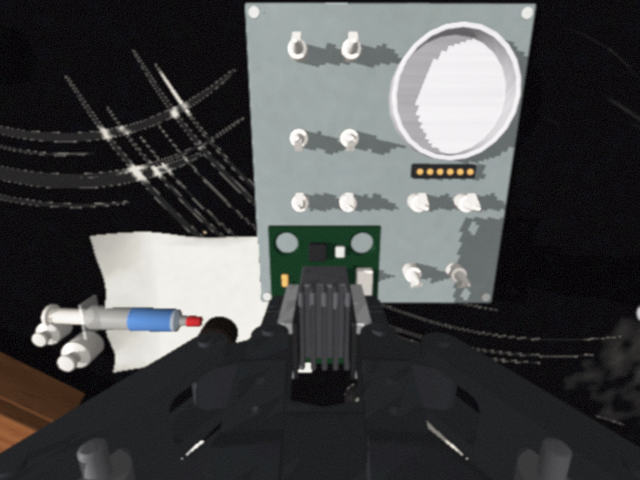

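The board hangs square in the grip with visible holes at (287,243) and (362,243). I'll check these against where the bay's posts should be.

```bash
python3 - <<'E'
from h import *
c=load('w7')
th=.344;R=np.array([[np.cos(th),-np.sin(th)],[np.sin(th),np.cos(th)]])
b=np.array([593.9,-42.4])
hsv=cv2.cvtColor(c['image'],cv2.COLOR_RGB2HSV)
g=cv2.inRange(hsv,(50,90,25),(85,255,200))
cs,h=cv2.findContours(g,cv2.RETR_CCOMP,2)
H=[]
for k,q in zip(cs,h[0]):
    if q[3]>=0 and cv2.contourArea(k)>150:
        m=cv2.moments(k);uv=(m['m10']/m['m00'],m['m01']/m['m00']);print(np.round(uv,1),cv2.contourArea(k));
        print((((ray(c,uv,.111)[:,:2]*1000)-b)@R).round(1))
print(((ray(c,[(269,228),(380,228)],.111)[:,:2]*1000-b)@R).round(1))
# posts of other bays for plate check at z .02 (bay1)
P=[(300,203),(348,203),(299,139),(348,139),(297,47),(351,47),]
print(((ray(c,P,.025)[:,:2]*1000-[533.6,-19.4])@R).round(1))
E
```

```text
[339.5 251.2] 204.0
[[-22.    8.2]]
[317.3 251.7] 372.0
[[-21.7  -1.8]]
[361.5 242.4] 465.5
[[-26.2  17.9]]
[286.4 242.3] 472.5
[[-26.1 -15.6]]
[[-32.7 -23.1]
 [-32.8  25.9]]
[[ 20.5 -57.2]
 [ 20.4 -24.4]
 [-21.5 -57.1]
 [-21.5 -25.3]
 [-75.  -57.3]
 [-75.  -24.6]]
```

Offsets are about 1 mm, well within tolerance. I'll lower and press.

>>> {"api": "step_arm", "payload": {"increments": "0 0 -35 0;0 0 -25 0;0 0 -10 0;0 0 -6 0;0 0 -5 0;0 0 0 0", "force": 100}}

```text
clock: 14.95
position: [0.5924, -0.0426, 0.0365]
tool_rot: [[-0.941, -0.337, 0.002], [-0.337, 0.941, -0.0], [-0.001, -0.001, -1.0]]
ft_force: [-3.2, -1.3, 0.3]
width: 0.0183
gripper_force: 100.9
```

>>> {"api": "step_arm", "payload": {"increments": "0 0 -3 0;0 0 -3 0;0 0 -3 0;0 0 0 0"}}

```text
clock: 15.45
position: [0.5928, -0.0424, 0.0273]
tool_rot: [[-0.941, -0.337, 0.002], [-0.337, 0.942, 0.001], [-0.003, -0.0, -1.0]]
ft_force: [-3.3, -1.5, 0.0]
width: 0.0179
gripper_force: 100.9
```

>>> {"api": "step_arm", "payload": {"increments": "-1 0 -1 0;0 0 -1 0;0 0 -1 0;0 0 0 0"}}

```text
clock: 15.95
position: [0.5929, -0.0424, 0.027]
tool_rot: [[-0.941, -0.337, 0.006], [-0.337, 0.941, 0.0], [-0.005, -0.002, -1.0]]
ft_force: [-7.1, -0.5, 17.3]
width: 0.0184
gripper_force: 103.4
```

It bottomed out at the seated height with 17 N. Release, lift, and head for the next board.

>>> {"api": "step_arm", "payload": {"increments": "0 0 2 0;0 0 0 0;0 0 0 0;0 0 40 0;0 0 50 0;0 0 40 0;0 0 0 0;0 0 0 0", "grip": 0.1}}

```text
clock: 16.95
position: [0.5918, -0.0423, 0.1555]
tool_rot: [[-0.941, -0.337, 0.002], [-0.337, 0.941, 0.001], [-0.002, 0.0, -1.0]]
ft_force: [-0.4, 0.2, -0.4]
width: 0.0471
gripper_force: 0.0
```

```bash
python3 - <<'E'
from h import *
s=st();c=cam('wrist','w8')
hsv=cv2.cvtColor(c['image'],cv2.COLOR_RGB2HSV)
m=cv2.inRange(hsv,(50,90,25),(85,255,200));m=cv2.morphologyEx(m,cv2.MORPH_CLOSE,np.ones((9,9)))
for z in(.021,.030): print(z,*rect(c,m,z),sep='\n')
E
```

```text
16.95 [591.8 -42.3 155.5] yaw -2.798 F [-0.4  0.2 -0.4] w 47.1 g 0.0
0.021
(594.4, -40.7, 67.2, 47.9, np.float64(0.345), array([325., 224.]))
0.03
(592.1, -41.5, 65.0, 46.3, np.float64(0.345), array([325., 224.]))
```

>>> {"api": "step_arm", "payload": {"increments": "-16 -21 0 0.02;-16 -21 0 0.02;-16 -21 0 0.02;-16 -21 0 0.02;-16 -21 0 0.02;-16 -21 0 0.02;-16 -21 0 0.02;-16 -22 0 0.02;-15 -22 0 0.03;-14 -22 0 0.03"}}

```text
clock: 18.25
position: [0.4336, -0.2555, 0.1545]
tool_rot: [[-0.845, -0.535, -0.0], [-0.535, 0.845, 0.003], [-0.001, 0.002, -1.0]]
ft_force: [-0.1, -0.3, 0.1]
width: 0.0472
gripper_force: 0.0
```

```bash
python3 - <<'E'
from h import *
s=st();c=cam('wrist','w9');print(*boards(c),sep='\n')
E
```

```text
18.25 [ 433.6 -255.5  154.5] yaw -2.577 F [-0.1 -0.3  0.1] w 47.2 g 0.0
(436.2, -254.9, 71.6, 51.9, np.float64(0.565), array([322., 223.]))
(435.7, -366.6, 71.8, 52.1, np.float64(0.803), array([205., 150.]))
```

First board reads seated. Grasping the second.

>>> {"api": "step_arm", "payload": {"increments": "3 1 -40 0;0 0 -50 0;0 0 -40 0;0 0 -16 0;0 0 0 0;0 0 0 0"}}

```text
clock: 19.05
position: [0.439, -0.2548, 0.0117]
tool_rot: [[-0.845, -0.535, 0.004], [-0.535, 0.845, 0.0], [-0.004, -0.002, -1.0]]
ft_force: [1.3, -0.6, 0.7]
width: 0.0472
gripper_force: 0.0
```

>>> {"api": "step_arm", "payload": {"increments": "0 0 0 0;0 0 0 0;0 0 0 0;0 0 0 0;0 0 40 0;0 0 45 0;0 0 40 0", "grip": -1, "force": 80}}

```text
clock: 19.92
position: [0.438, -0.2543, 0.1372]
tool_rot: [[-0.845, -0.534, 0.003], [-0.534, 0.845, 0.001], [-0.003, -0.001, -1.0]]
ft_force: [1.2, -0.2, -0.7]
width: 0.019
gripper_force: 53.2
```

>>> {"api": "step_arm", "payload": {"increments": "7 20 -4 -0.04;7 20 -4 -0.04;7 20 -4 -0.04;7 20 -4 -0.04;7 20 -4 -0.04;7 20 0 -0.02;7 20 0 0;7 20 0 0;9 20 0 0;0 0 0 0"}}

```text
clock: 21.18
position: [0.5033, -0.0734, 0.1156]
tool_rot: [[-0.941, -0.339, 0.003], [-0.339, 0.941, 0.001], [-0.003, -0.0, -1.0]]
ft_force: [-0.4, -0.5, -0.4]
width: 0.0182
gripper_force: 82.9
```

```bash
cat >> h.py <<'E'
def holes(c,zt,b,th=.344):
    R=np.array([[np.cos(th),-np.sin(th)],[np.sin(th),np.cos(th)]])
    hsv=cv2.cvtColor(c['image'],cv2.COLOR_RGB2HSV)
    cs,h=cv2.findContours(cv2.inRange(hsv,(50,90,25),(85,255,200)),cv2.RETR_CCOMP,2)
    for k,q in zip(cs,h[0]):
        if q[3]>=0 and cv2.contourArea(k)>100:
            m=cv2.moments(k);uv=(m['m10']/m['m00'],m['m01']/m['m00']);print(np.round(uv,1),cv2.contourArea(k),((ray(c,uv,zt)[:,:2]*1000-b)@R).round(1)[0])
E
python3 - <<'E'
from h import *
s=st();c=cam('wrist','w10');holes(c,s['position'][2]-.008,[501.6,-75.])
E
```

```text
21.18 [503.3 -73.4 115.6] yaw -2.796 F [-0.4 -0.5 -0.4] w 18.2 g 82.9
[287.  263.5] 153.0 [-12.3 -15.3]
[324.1 238.6] 497.0 [-24.3   1.7]
[361.3 230.3] 466.5 [-28.2  18.4]
[286.8 230.3] 466.5 [-28.1 -15. ]
```

>>> {"api": "step_arm", "payload": {"increments": "1 0 -35 0;0 0 -25 0;0 0 -10 0;0 0 -7 0;0 0 0 0", "force": 100}}

```text
clock: 21.85
position: [0.5041, -0.0747, 0.0387]
tool_rot: [[-0.942, -0.337, 0.003], [-0.337, 0.942, 0.0], [-0.003, -0.001, -1.0]]
ft_force: [-0.3, -0.5, -0.2]
width: 0.0179
gripper_force: 102.7
```

>>> {"api": "step_arm", "payload": {"increments": "0 0 -3 0;0 0 -3 0;0 0 -3 0;0 0 -1.5 0;0 0 -1 0;0 0 0 0"}}

```text
clock: 22.6
position: [0.5053, -0.0745, 0.0297]
tool_rot: [[-0.941, -0.337, 0.006], [-0.337, 0.941, 0.0], [-0.006, -0.002, -1.0]]
ft_force: [-6.2, -0.9, 20.2]
width: 0.0176
gripper_force: 105.4
```

>>> {"api": "step_arm", "payload": {"increments": "0 0 2 0;0 0 0 0;0 0 0 0;0 0 40 0;0 0 50 0;0 0 36 0;0 0 0 0;0 0 0 0", "grip": 0.1}}

```text
clock: 23.6
position: [0.5036, -0.0742, 0.1539]
tool_rot: [[-0.941, -0.337, 0.001], [-0.337, 0.941, 0.001], [-0.002, 0.0, -1.0]]
ft_force: [0.3, -0.9, 0.2]
width: 0.0469
gripper_force: 0.0
```

```bash
python3 - <<'E'
from h import *
s=st();c=cam('wrist','w11')
hsv=cv2.cvtColor(c['image'],cv2.COLOR_RGB2HSV)
m=cv2.inRange(hsv,(50,90,25),(85,255,200));m=cv2.morphologyEx(m,cv2.MORPH_CLOSE,np.ones((9,9)))
for z in(.021,.030): print(z,*rect(c,m,z),sep='\n')
E
```

```text
23.6 [503.6 -74.2 153.9] yaw -2.798 F [ 0.3 -0.9  0.2] w 46.9 g 0.0
0.021
(593.3, -40.9, 67.6, 47.6, np.float64(0.344), array([324., 327.]))
(502.3, -74.4, 67.2, 47.9, np.float64(0.345), array([328., 213.]))
(443.7, -331.5, 36.2, 32.7, np.float64(-0.815), array([13., 32.]))
0.03
(588.2, -42.8, 65.4, 46.0, np.float64(0.344), array([324., 327.]))
(500.2, -75.2, 65.0, 46.3, np.float64(0.345), array([328., 213.]))
(443.5, -323.8, 35.0, 31.6, np.float64(-0.815), array([13., 32.]))
```

>>> {"api": "step_arm", "payload": {"increments": "-7 -29 0 0.05;-7 -29 0 0.05;-7 -29 0 0.05;-7 -29 0 0.05;-7 -29 0 0.05;-7 -29 0 0.05;-7 -29 0 0.05;-7 -29 0 0.05;-7 -30 0 0.05;-5 -30 0 0"}}

```text
clock: 24.9
position: [0.4349, -0.3667, 0.1529]
tool_rot: [[-0.701, -0.713, -0.0], [-0.713, 0.701, 0.004], [-0.002, 0.003, -1.0]]
ft_force: [0.3, -0.3, 0.0]
width: 0.0473
gripper_force: 0.0
```

```bash
python3 - <<'E'
from h import *
s=st();c=cam('wrist','w12');print(*boards(c),sep='\n')
E
```

```text
24.9 [ 434.9 -366.7  152.9] yaw -2.348 F [ 0.3 -0.3  0. ] w 47.3 g 0.0
(435.6, -367.0, 72.0, 52.2, np.float64(0.804), array([322., 221.]))
```

Both boards are seated. Grasping the third.

>>> {"api": "step_arm", "payload": {"increments": "0 0 -40 0.01;0 0 -50 0;0 0 -40 0;0 0 -13 0;0 0 0 0;0 0 0 0"}}

```text
clock: 25.7
position: [0.4369, -0.367, 0.0134]
tool_rot: [[-0.694, -0.72, 0.004], [-0.72, 0.694, 0.0], [-0.003, -0.003, -1.0]]
ft_force: [0.2, 1.1, 1.4]
width: 0.047
gripper_force: 0.0
```

>>> {"api": "step_arm", "payload": {"increments": "0 0 0 0;0 0 0 0;0 0 0 0;0 0 0 0;0 0 40 0;0 0 45 0;0 0 40 0", "grip": -1, "force": 80}}

```text
clock: 26.58
position: [0.436, -0.3663, 0.1387]
tool_rot: [[-0.694, -0.72, 0.003], [-0.72, 0.694, 0.001], [-0.003, -0.001, -1.0]]
ft_force: [-0.1, 0.2, -0.8]
width: 0.0181
gripper_force: 79.1
```

>>> {"api": "step_arm", "payload": {"increments": "13 40 0 -0.05;13 40 0 -0.05;13 40 0 -0.05;13 40 0 -0.05;13 40 0 -0.05;13 40 0 -0.05;13 40 0 -0.05;13 40 0 -0.05;13 40 0 -0.05;13 44 0 -0.017"}}

```text
clock: 27.82
position: [0.5663, 0.0389, 0.1372]
tool_rot: [[-0.944, -0.329, 0.003], [-0.329, 0.944, 0.001], [-0.003, -0.001, -1.0]]
ft_force: [0.5, 0.1, -0.4]
width: 0.0184
gripper_force: 79.1
```

>>> {"api": "step_arm", "payload": {"increments": "0 0 -20 0;0 0 0 0"}}

```text
clock: 28.08
position: [0.5649, 0.0382, 0.1156]
tool_rot: [[-0.943, -0.332, -0.0], [-0.332, 0.943, 0.0], [0.0, 0.0, -1.0]]
ft_force: [-0.2, -0.3, 0.0]
width: 0.018
gripper_force: 79.1
```

```bash
python3 - <<'E'
from h import *
s=st();c=cam('wrist','w13');holes(c,s['position'][2]-.0095,[566,37.9])
E
```

```text
28.07 [564.9  38.2 115.6] yaw -2.804 F [-0.2 -0.3  0. ] w 18.0 g 79.1
[287.5 265.7] 142.0 [-14.  -15.4]
[324.  241.4] 483.5 [-25.7   1.7]
[360.7 232.8] 454.5 [-29.7  18.3]
[287.2 232.5] 436.5 [-30. -15.]
[227.9 236.5] 512.0 [-28.2 -42. ]
[195.5 210.9] 172.0 [-40.1 -55.4]
[194.8 135.1] 205.5 [-72.3 -52.2]
[216.9 112.3] 116.5 [-81.3 -42.1]
[212.7  84.9] 291.5 [-91.7 -42.9]
```

>>> {"api": "step_arm", "payload": {"increments": "2 0 -35 0.006;0 0 -25 0;0 0 -10 0;0 0 -5 0;0 0 0 0", "force": 100}}

```text
clock: 28.75
position: [0.5681, 0.0374, 0.0425]
tool_rot: [[-0.942, -0.336, 0.003], [-0.336, 0.942, 0.001], [-0.003, -0.001, -1.0]]
ft_force: [1.1, 0.2, 0.0]
width: 0.0179
gripper_force: 102.4
```

>>> {"api": "step_arm", "payload": {"increments": "0 0 -3 0;0 0 -3 0;0 0 -3 0;0 0 -2 0;0 0 -1 0;0 0 0 0"}}

```text
clock: 29.5
position: [0.5679, 0.0376, 0.0314]
tool_rot: [[-0.942, -0.336, 0.003], [-0.336, 0.942, 0.001], [-0.003, -0.001, -1.0]]
ft_force: [-6.7, -1.9, 12.4]
width: 0.0175
gripper_force: 104.6
```

>>> {"api": "step_arm", "payload": {"increments": "0 0 -1.5 0;0 0 0 0"}}

```text
clock: 29.75
position: [0.568, 0.0376, 0.0313]
tool_rot: [[-0.942, -0.336, 0.004], [-0.336, 0.942, 0.001], [-0.004, -0.001, -1.0]]
ft_force: [-10.8, -2.3, 22.4]
width: 0.0175
gripper_force: 105.9
```

>>> {"api": "step_arm", "payload": {"increments": "0 0 3 0;0 0 0 0;0 0 0 0;0 0 40 0;0 0 50 0;0 0 36 0;0 0 0 0;0 0 0 0", "grip": 0.1}}

```text
clock: 30.75
position: [0.5677, 0.0377, 0.1563]
tool_rot: [[-0.942, -0.336, 0.002], [-0.336, 0.942, 0.001], [-0.002, 0.0, -1.0]]
ft_force: [-0.4, -0.3, -0.1]
width: 0.0472
gripper_force: 0.0
```

```bash
python3 - <<'E'
from h import *
s=st();c=cam('wrist','w14')
hsv=cv2.cvtColor(c['image'],cv2.COLOR_RGB2HSV)
m=cv2.inRange(hsv,(50,90,25),(85,255,200));m=cv2.morphologyEx(m,cv2.MORPH_CLOSE,np.ones((9,9)))
for z in(.021,): print(z,*rect(c,m,z),sep='\n')
t=cam('top','top1')
def rings(t,rois):
  for n,(u,v),z in rois: pass
E
```

```text
30.75 [567.7  37.7 156.3] yaw -2.799 F [-0.4 -0.3 -0.1] w 47.2 g 0.0
0.021
(566.0, 37.9, 67.6, 47.9, np.float64(0.34), array([326., 214.]))
(594.1, -40.4, 67.7, 48.2, np.float64(0.343), array([224., 224.]))
(502.5, -74.0, 67.9, 48.5, np.float64(0.339), array([218., 100.]))
```

View pics/w14.png

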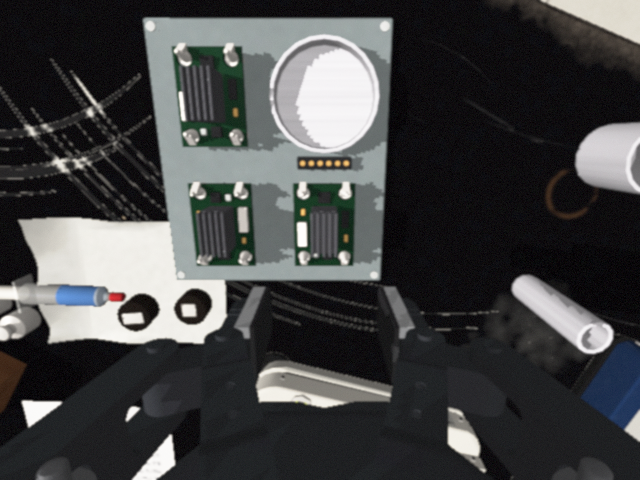

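All three boards are down with their posts through. On to the wide can.

>>> {"api": "step_arm", "payload": {"increments": "-12 33 5 0;-12 33 5 0;-12 33 5 0;-12 33 5 0;-12 33 5 0;-12 33 5 0;-12 33 5 0;-12 33 5 0;-12 33 0 0;-11 36 0 0", "grip": 1}}

```text
clock: 32.1
position: [0.448, 0.3713, 0.1959]
tool_rot: [[-0.942, -0.336, 0.001], [-0.336, 0.942, -0.001], [-0.0, -0.001, -1.0]]
ft_force: [0.5, -0.0, -0.7]
width: 0.0854
gripper_force: 0.0
```

```bash
cat >> h.py <<'E'
def circs(c,ztop,dia,tol=6,vmin=(0,0,120),dbg=False):
    """pale cans: outline hull of the grey/white blob -> fit top rim ellipse via ray circle"""
    hsv=cv2.cvtColor(c['image'],cv2.COLOR_RGB2HSV)
    m=cv2.inRange(hsv,vmin,(180,60,255))
    e=cv2.Canny(cv2.GaussianBlur(c['image'],(3,3),0),60,140)
    yy,xx=np.nonzero(e);P=ray(c,np.c_[xx,yy],ztop)[:,:2]*1000
    # vote for circle of the known radius on the rim plane
    lo=P.min(0)
    return P
def ring(c,ztop,dia,guess,rad=35):
    e=cv2.Canny(c['image'],60,150);yy,xx=np.nonzero(e)
    P=ray(c,np.c_[xx,yy],ztop)[:,:2]*1000;r=dia/2
    P=P[np.hypot(*(P-guess).T)<r+rad]
    rng=np.random.default_rng(0);best=(0,)
    g=np.arange(-rad,rad+1,1.)
    for gx in g:
        for gy in g:
            d=np.abs(np.hypot(P[:,0]-guess[0]-gx,P[:,1]-guess[1]-gy)-r);k=np.exp(-(d/1.2)**2).sum()
            if k>best[0]: best=(k,guess[0]+gx,guess[1]+gy)
    return best
E
python3 - <<'E'
from h import *
s=st();c=cam('wrist','w15');
print(ring(c,.035,64,(449,371)),ring(c,.035,58,(449,371)))
E
```

```text
32.1 [448.  371.3 195.9] yaw -2.799 F [ 0.5 -0.  -0.7] w 85.4 g 0.0
(np.float64(211.5881798065421), np.float64(450.0), np.float64(378.0)) (np.float64(145.3950001651385), np.float64(450.0), np.float64(378.0))
```

View pics/w15.png

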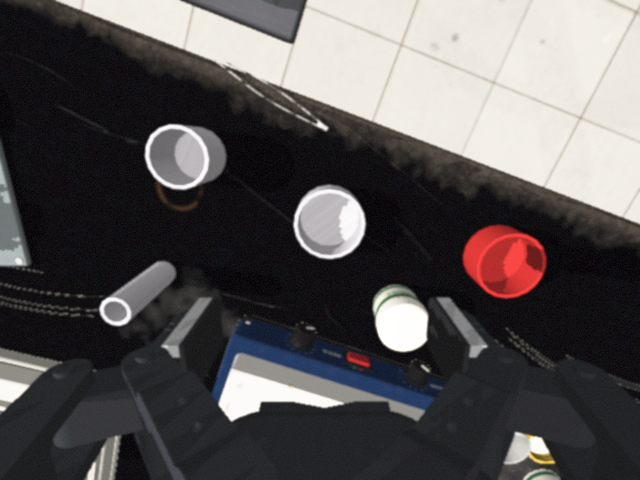

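The wide can's rim is at (330,222), i.e. (450,378) mm. Both ring diameters agree, and the red decoy at (505,262) stays untouched. Grasp.

>>> {"api": "step_arm", "payload": {"increments": "2 6 -45 0;0 0 -50 0;0 0 -50 0;0 0 -33 0;0 0 -10 0;0 0 0 0;0 0 0 0"}}

```text
clock: 33.02
position: [0.4518, 0.3773, 0.0108]
tool_rot: [[-0.942, -0.336, 0.004], [-0.336, 0.942, 0.002], [-0.005, 0.001, -1.0]]
ft_force: [0.2, 0.4, 0.7]
width: 0.0857
gripper_force: 0.0
```

>>> {"api": "step_arm", "payload": {"increments": "0 0 0 0;0 0 0 0;0 0 0 0;0 0 0 0;0 0 30 0;0 0 45 0;0 0 45 0;0 0 0 0", "grip": -1, "force": 40}}

```text
clock: 34.02
position: [0.4529, 0.3783, 0.1343]
tool_rot: [[-0.942, -0.336, 0.009], [-0.336, 0.942, 0.006], [-0.011, 0.003, -1.0]]
ft_force: [-0.2, 1.1, -0.3]
width: 0.0635
gripper_force: 44.4
```

```bash
python3 - <<'E'
from h import *
c=load('w15')
print(ring(c,.052,51,(432,235)),ring(c,.052,45,(432,235)))
print(ring(c,.088,25,(563,230)))
E
```

```text
(np.float64(216.03495687829061), np.float64(435.0), np.float64(242.0)) (np.float64(153.68266671395708), np.float64(435.0), np.float64(242.0))
(np.float64(98.74618438342286), np.float64(563.0), np.float64(236.0))
```

>>> {"api": "step_arm", "payload": {"increments": "2 -40 0 0;2 -42 0 0;2 -42 0 0;2 -42 0 0;2 -42 0 0;2 -42 0 0;3 -42 0 0;3 -42 0 0;4 -39 0 0;0 0 0 0"}}

```text
clock: 35.28
position: [0.4726, 0.0016, 0.1287]
tool_rot: [[-0.943, -0.333, 0.002], [-0.333, 0.943, 0.0], [-0.002, -0.0, -1.0]]
ft_force: [-0.9, 0.2, 0.1]
width: 0.0635
gripper_force: 44.4
```

```bash
python3 - <<'E'
from h import *
s=st();c=cam('wrist','w16');z=s['position'][2]-.010
print(ring(c,z+.035,64,(474,5)),ring(c,z+.035,58,(474,5)),ring(c,.022,82,(473,5),20))
E
```

```text
35.27 [472.6   1.6 128.7] yaw -2.803 F [-0.9  0.2  0.1] w 63.5 g 44.4
(np.float64(474.4863588772592), np.float64(470.0), np.float64(2.0)) (np.float64(398.0532118418756), np.float64(472.0), np.float64(1.0)) (np.float64(213.59253942130564), np.float64(473.0), np.float64(5.0))
```

View pics/w16.png

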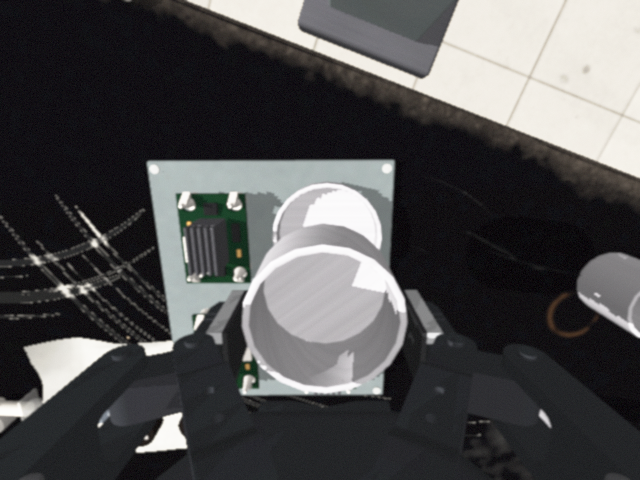

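The can is upright in the grip at (325,315), the dish behind it at (328,228). Shift about (2,3.5) mm and lower.

>>> {"api": "step_arm", "payload": {"increments": "2 3.5 -40 0;0 0 -40 0;0 0 -20 0;0 0 -7 0;0 0 0 0;0 0 0 0"}}

```text
clock: 36.08
position: [0.4758, 0.0075, 0.0233]
tool_rot: [[-0.942, -0.337, 0.004], [-0.337, 0.942, 0.001], [-0.004, -0.001, -1.0]]
ft_force: [0.8, -1.0, -0.6]
width: 0.0636
gripper_force: 44.4
```

>>> {"api": "step_arm", "payload": {"increments": "0 0 0 0;0 0 0 0;0 0 0 0;0 0 0 0;0 0 30 0;0 0 50 0;0 0 50 0;0 0 40 0", "grip": 1}}

```text
clock: 37.08
position: [0.4751, 0.0072, 0.1945]
tool_rot: [[-0.942, -0.336, 0.004], [-0.336, 0.942, 0.001], [-0.004, -0.001, -1.0]]
ft_force: [1.0, 0.5, 0.0]
width: 0.0853
gripper_force: 0.0
```

```bash
python3 - <<'E'
from h import *
s=st();c=cam('wrist','w17')
print(ring(c,.043,64,(473,5),20),ring(c,.043,58,(473,5),20),ring(c,.022,82,(473,5),20))
E
```

```text
37.08 [475.1   7.2 194.5] yaw -2.799 F [1.  0.5 0. ] w 85.3 g 0.0
(np.float64(206.69644708014476), np.float64(474.0), np.float64(7.0)) (np.float64(159.41130838038663), np.float64(473.0), np.float64(8.0)) (np.float64(271.0547838513145), np.float64(473.0), np.float64(5.0))
```

View pics/w17.png

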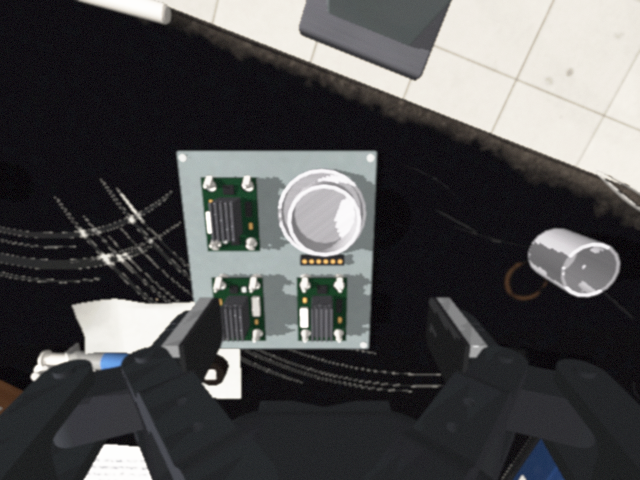

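The wide can stands in the dish at (473.5,7.3). Next is the 51 mm can near (435,242).

>>> {"api": "step_arm", "payload": {"increments": "-5 29 0 0;-5 29 0 0;-5 29 0 0;-5 29 0 0;-5 29 0 0;-5 29 0 0;-5 29 0 0;-5 32 0 0;0 0 0 0"}}

```text
clock: 38.25
position: [0.4346, 0.2436, 0.1919]
tool_rot: [[-0.941, -0.339, 0.002], [-0.339, 0.941, 0.001], [-0.002, -0.0, -1.0]]
ft_force: [0.2, 0.5, -0.0]
width: 0.0855
gripper_force: 0.0
```

```bash
python3 - <<'E'
from h import *
s=st();c=cam('wrist','w18')
print(ring(c,.052,51,(435,242)),ring(c,.052,45,(435,242)))
E
```

```text
38.25 [434.6 243.6 191.9] yaw -2.796 F [ 0.2  0.5 -0. ] w 85.5 g 0.0
(np.float64(186.86612205027936), np.float64(435.0), np.float64(242.0)) (np.float64(139.18507161736352), np.float64(435.0), np.float64(241.0))
```

>>> {"api": "step_arm", "payload": {"increments": "0 -2 -45 0;0 0 -50 0;0 0 -45 0;0 0 -22 0;0 0 0 0;0 0 0 0"}}

```text
clock: 39.05
position: [0.4357, 0.24, 0.0314]
tool_rot: [[-0.942, -0.335, 0.004], [-0.335, 0.942, 0.001], [-0.004, -0.0, -1.0]]
ft_force: [-0.6, 0.0, 1.5]
width: 0.0854
gripper_force: 0.0
```

>>> {"api": "step_arm", "payload": {"increments": "0 0 0 0;0 0 0 0;0 0 0 0;0 0 0 0;0 0 30 0;0 0 45 0;0 0 45 0;0 0 0 0", "grip": -1, "force": 50}}

```text
clock: 40.05
position: [0.437, 0.2414, 0.1545]
tool_rot: [[-0.942, -0.336, 0.009], [-0.336, 0.942, 0.004], [-0.01, 0.001, -1.0]]
ft_force: [0.1, -0.7, -0.6]
width: 0.0497
gripper_force: 52.1
```

>>> {"api": "step_arm", "payload": {"increments": "4 -30 0 0;4 -30 0 0;4 -30 0 0;5 -30 0 0;5 -30 0 0;5 -30 0 0;5 -30 -10 0;5 -24 -20 0;0 0 0 0;0 0 0 0"}}

```text
clock: 41.3
position: [0.4716, 0.0066, 0.1202]
tool_rot: [[-0.942, -0.336, 0.002], [-0.336, 0.942, 0.001], [-0.002, 0.0, -1.0]]
ft_force: [0.2, -0.1, 0.7]
width: 0.0494
gripper_force: 52.2
```

```bash
python3 - <<'E'
from h import *
s=st();c=cam('wrist','w19');z=s['position'][2]-.031+.052
p=s['position'][:2]*1000
print(ring(c,z,51,p,15),ring(c,z,45,p,15),ring(c,.043,64,(473.5,7.3),20))
E
```

```text
41.3 [471.6   6.6 120.2] yaw -2.799 F [ 0.2 -0.1  0.7] w 49.4 g 52.2
(np.float64(368.3740875986015), np.float64(470.6257509221196), np.float64(6.567404843324402)) (np.float64(347.16254363867444), np.float64(470.6257509221196), np.float64(7.567404843324402)) (np.float64(208.74316910643094), np.float64(461.5), np.float64(1.2999999999999998))
```

>>> {"api": "step_arm", "payload": {"increments": "2 0 -40 0;0 0 -22 0;0 0 -5 0;0 0 -5 0;0 0 0 0;0 0 0 0"}}

```text
clock: 42.1
position: [0.4745, 0.0062, 0.0491]
tool_rot: [[-0.942, -0.336, 0.004], [-0.336, 0.942, 0.001], [-0.004, -0.001, -1.0]]
ft_force: [0.2, -0.5, -1.0]
width: 0.0491
gripper_force: 52.1
```

It's inside with no contact force. Finish and release.

>>> {"api": "step_arm", "payload": {"increments": "0 0 -4 0;0 0 -1.5 0;0 0 0 0"}}

```text
clock: 42.48
position: [0.4739, 0.0061, 0.0428]
tool_rot: [[-0.942, -0.336, 0.002], [-0.336, 0.942, 0.001], [-0.002, -0.0, -1.0]]
ft_force: [-2.1, -0.5, 0.2]
width: 0.0494
gripper_force: 52.3
```

>>> {"api": "step_arm", "payload": {"increments": "0 0 0 0;0 0 0 0;0 0 0 0;0 0 30 0;0 0 50 0;0 0 50 0;0 0 40 0;0 0 0 0", "grip": 0.6}}

```text
clock: 43.48
position: [0.4757, 0.0062, 0.2162]
tool_rot: [[-0.942, -0.336, 0.009], [-0.336, 0.942, 0.001], [-0.008, -0.002, -1.0]]
ft_force: [-0.8, 0.4, -0.2]
width: 0.0684
gripper_force: 0.0
```

```bash
python3 - <<'E'
from h import *
s=st();c=cam('wrist','w20')
print(ring(c,.063,51,(473,6),15),ring(c,.063,45,(473,6),15),ring(c,.043,64,(473.5,7.3),15))
t=cam('top','top2');print(ring(t,.070,38,(564,-374)),proj(t,[[.564,-.374,.07]]))
E
```

```text
43.48 [475.7   6.2 216.2] yaw -2.799 F [-0.8  0.4 -0.2] w 68.4 g 0.0
(np.float64(163.19442033169895), np.float64(469.0), np.float64(5.0)) (np.float64(136.73012566715192), np.float64(473.0), np.float64(7.0)) (np.float64(173.37700243287821), np.float64(474.5), np.float64(7.3))
(np.float64(24.379648129840973), np.float64(551.0), np.float64(-351.0)) [[500.29663611 233.2947317 ]]
```

Can 2 is nested at (473,7). Next is the 38 mm can on the right.

>>> {"api": "step_arm", "payload": {"increments": "9 -38 0 0;9 -38 0 0;9 -38 0 0;9 -38 0 0;9 -38 0 0;9 -38 0 0;9 -38 0 0;9 -38 0 0;9 -38 0 0;7 -38 0 0"}}

```text
clock: 44.82
position: [0.5616, -0.3746, 0.2103]
tool_rot: [[-0.942, -0.336, -0.0], [-0.336, 0.942, 0.003], [-0.001, 0.003, -1.0]]
ft_force: [0.7, -0.5, 0.2]
width: 0.0682
gripper_force: 0.0
```

```bash
python3 - <<'E'
from h import *
s=st();c=cam('wrist','w21')
print(ring(c,.070,38,(564,-374)),ring(c,.070,32,(564,-374)))
E
```

```text
44.83 [ 561.6 -374.6  210.3] yaw -2.799 F [ 0.7 -0.5  0.2] w 68.2 g 0.0
(np.float64(135.4082334073456), np.float64(565.0), np.float64(-373.0)) (np.float64(97.38453766490485), np.float64(565.0), np.float64(-373.0))
```

View pics/w21.png

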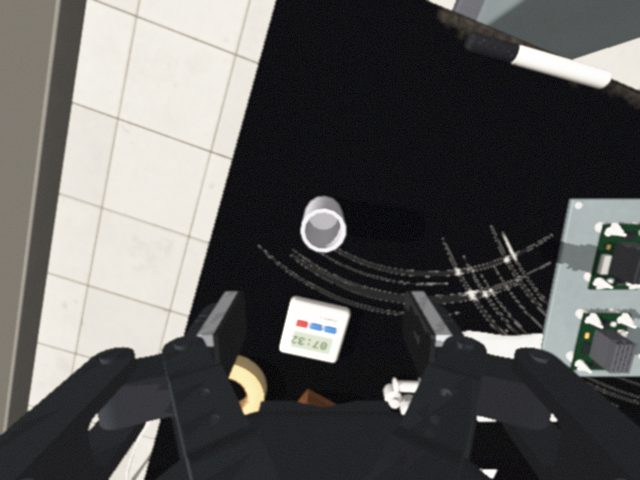

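The 38 mm can's rim is at (323,230), i.e. (565,-373) mm, and the timer is clear of it. Grasp.

>>> {"api": "step_arm", "payload": {"increments": "2 1.5 -45 0;0 0 -50 0;0 0 -45 0;0 0 -20 0;0 0 0 0;0 0 0 0"}}

```text
clock: 45.62
position: [0.564, -0.3723, 0.053]
tool_rot: [[-0.942, -0.336, 0.002], [-0.336, 0.942, 0.001], [-0.003, -0.0, -1.0]]
ft_force: [-0.4, 0.0, 0.5]
width: 0.0684
gripper_force: 0.0
```

>>> {"api": "step_arm", "payload": {"increments": "0 0 0 0;0 0 0 0;0 0 0 0;0 0 0 0;0 0 0 0;0 0 30 0;0 0 45 0;0 0 45 0;0 0 15 0;0 0 0 0", "grip": -1, "force": 50}}

```text
clock: 46.88
position: [0.5643, -0.3726, 0.1884]
tool_rot: [[-0.942, -0.336, 0.004], [-0.336, 0.942, -0.0], [-0.004, -0.002, -1.0]]
ft_force: [0.1, -0.5, -1.0]
width: 0.0367
gripper_force: 50.3
```

>>> {"api": "step_arm", "payload": {"increments": "-9 38 0 0;-9 38 0 0;-9 38 0 0;-9 38 0 0;-9 38 0 0;-9 38 0 0;-9 38 0 0;-9 38 0 0;-9 38 0 0;-9 37 0 0"}}

```text
clock: 48.12
position: [0.4724, 0.0078, 0.1854]
tool_rot: [[-0.942, -0.336, -0.001], [-0.336, 0.942, 0.001], [0.001, 0.001, -1.0]]
ft_force: [0.9, 0.0, -1.1]
width: 0.0365
gripper_force: 50.4
```

>>> {"api": "step_arm", "payload": {"increments": "0 0 -30 0;0 0 -10 0;0 0 0 0;0 0 0 0"}}

```text
clock: 48.62
position: [0.4742, 0.0063, 0.1481]
tool_rot: [[-0.942, -0.335, 0.003], [-0.335, 0.942, 0.001], [-0.003, -0.0, -1.0]]
ft_force: [0.1, 0.4, -0.3]
width: 0.0369
gripper_force: 50.4
```

```bash
python3 - <<'E'
from h import *
s=st();c=cam('wrist','w22');z=s['position'][2]-.0525+.070
p=s['position'][:2]*1000
print(ring(c,z,38,p,12),ring(c,z,32,p,12),ring(c,.063,51,(473,6.5),12),ring(c,.063,45,(473,6.5),12))
E
```

```text
48.62 [474.2   6.3 148.1] yaw -2.8 F [ 0.1  0.4 -0.3] w 36.9 g 50.4
(np.float64(290.94242963220233), np.float64(474.2184575782949), np.float64(7.25836250108956)) (np.float64(244.92696227914539), np.float64(474.2184575782949), np.float64(7.25836250108956)) (np.float64(156.33827723192948), np.float64(468.0), np.float64(5.5)) (np.float64(138.17172997771905), np.float64(462.0), np.float64(6.5))
```

>>> {"api": "step_arm", "payload": {"increments": "-1.5 -0.5 -40 0;0 0 -25 0;0 0 -5 0;0 0 -4 0;0 0 0 0;0 0 0 0"}}

```text
clock: 49.42
position: [0.4731, 0.0059, 0.075]
tool_rot: [[-0.942, -0.336, 0.004], [-0.336, 0.942, 0.0], [-0.004, -0.001, -1.0]]
ft_force: [-2.8, -0.1, 6.0]
width: 0.0363
gripper_force: 55.7
```

It touches 8 mm early: either the can slipped in the grip, or something isn't seated. I'll check rim height in the last picture and now.

```bash
python3 - <<'E'
from h import *
c=load('w22')
for d in(-14,-8,-4,0,4): 
    z=.1481-.0525+.07+d/1000;print(d,[np.round(ring(c,z,D,(474,7),12),1) for D in(38,32)])
s=st();c=cam('wrist','w23');
for d in(-14,-8,-4,0,4):
    z=s['position'][2]-.0525+.07+d/1000;print(d,[np.round(ring(c,z,D,(473,6),12),1) for D in(38,32)])
for d in(0,8):
    print('can2',ring(c,.063+d/1000,51,(473,6.5),8),'can1',ring(c,.043,64,(473,6.5),8))
cv2.imwrite('pics/c23.png',cv2.resize(c['image'][100:420,180:470,::-1],None,fx=2,fy=1.8))
E
```

```text
-14 [array([272.7, 483. ,  10. ]), array([137.4, 480. ,  11. ])]
-8 [array([264.3, 480. ,   9. ]), array([212.3, 478. ,   8. ])]
-4 [array([297.7, 476. ,   8. ]), array([254.5, 476. ,   8. ])]
0 [array([297.8, 474. ,   7. ]), array([248.4, 474. ,   7. ])]
4 [array([296., 475.,   4.]), array([278.5, 473. ,   7. ])]
49.42 [473.1   5.9  75. ] yaw -2.799 F [-2.8 -0.1  6. ] w 36.3 g 55.7
-14 [array([237.8, 480. ,   8. ]), array([154.6, 468. ,   4. ])]
-8 [array([254.8, 478. ,   9. ]), array([169.1, 464. ,   3. ])]
-4 [array([276., 476.,   8.]), array([185., 475.,   8.])]
0 [array([266.7, 472. ,   7. ]), array([238.8, 472. ,   7. ])]
4 [array([294., 470.,   6.]), array([260.5, 470. ,   6. ])]
can2 (np.float64(236.06918006507073), np.float64(468.0), np.float64(6.5)) can1 (np.float64(264.20556492485167), np.float64(478.0), np.float64(6.5))
can2 (np.float64(284.6195431907143), np.float64(480.0), np.float64(4.5)) can1 (np.float64(264.20556492485167), np.float64(478.0), np.float64(6.5))
```

View pics/c23.png

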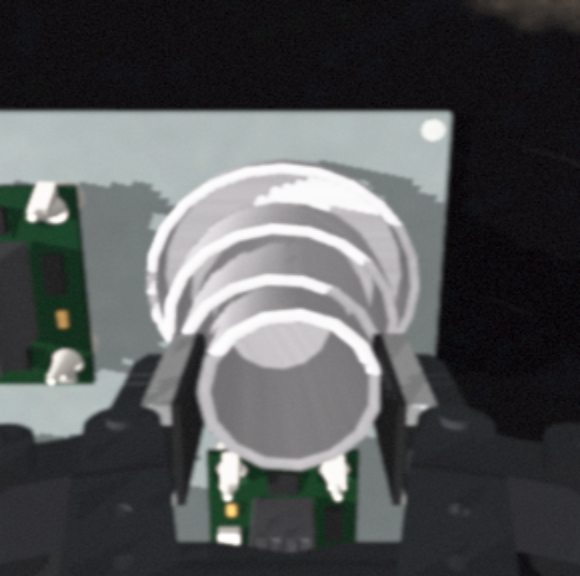

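Cans 1, 2 and 3 nest concentrically, but I can't tell whether can 2 is seated. I'll evaluate can 2's rim height in the unobstructed earlier view (w20), where outer and inner rings must agree.

```bash
python3 - <<'E'
from h import *
c=load('w20')
for D,d2,zs in((51,45,(.055,.059,.063,.067,.071,.075)),(64,58,(.039,.043,.047))):
    for z in zs: print(D,z,[np.round(ring(c,z,q,(473,6.5),10),1) for q in(D,d2)])
s=sense();print(np.round(s['ft_force'],1))
E
```

```text
51 0.055 [array([137.4, 470. ,   5.5]), array([163.1, 475. ,   7.5])]
51 0.059 [array([153.3, 470. ,   5.5]), array([149.8, 474. ,   6.5])]
51 0.063 [array([162.4, 469. ,   5.5]), array([136.8, 473. ,   6.5])]
51 0.067 [array([164.8, 473. ,   6.5]), array([125. , 470. ,   7.5])]
51 0.071 [array([168.2, 472. ,   5.5]), array([138.3, 470. ,   7.5])]
51 0.075 [array([171.9, 472. ,   5.5]), array([145.3, 469. ,   6.5])]
64 0.039 [array([158.2, 475. ,   7.5]), array([160.1, 480. ,   7.5])]
64 0.043 [array([173.1, 474. ,   7.5]), array([159.7, 479. ,   6.5])]
64 0.047 [array([172.3, 473. ,   7.5]), array([158.7, 478. ,   5.5])]
[-3.1 -0.4  6.4]
```

Inconclusive. I'll probe directly: lift 8 mm, shift slightly toward the push direction, and lower again.

>>> {"api": "step_arm", "payload": {"increments": "0 0 10 0;-1 0 0 0;0 0 0 0;0 0 -6 0;0 0 -3 0;0 0 0 0;0 0 0 0"}}

```text
clock: 50.35
position: [0.4713, 0.0062, 0.0745]
tool_rot: [[-0.942, -0.336, 0.002], [-0.336, 0.942, 0.001], [-0.002, -0.0, -1.0]]
ft_force: [-1.8, -0.7, -0.7]
width: 0.0368
gripper_force: 55.1
```

Now no contact at the same height, so it was just catching on the wall. Lowering further.

>>> {"api": "step_arm", "payload": {"increments": "0 0 -2 0;0 0 -2 0;0 0 -2 0;0 0 0 0;0 0 0 0"}}

```text
clock: 50.98
position: [0.4719, 0.0061, 0.0691]
tool_rot: [[-0.942, -0.336, 0.004], [-0.336, 0.942, 0.0], [-0.003, -0.001, -1.0]]
ft_force: [-1.1, -1.0, 4.6]
width: 0.0363
gripper_force: 55.7
```

>>> {"api": "step_arm", "payload": {"increments": "0 0 0 0;0 0 0 0;0 0 0 0;0 0 0 0;0 0 30 0;0 0 50 0;0 0 50 0;0 0 30 0;0 0 0 0", "grip": 0.5}}

```text
clock: 52.1
position: [0.4728, 0.0062, 0.2312]
tool_rot: [[-0.942, -0.336, 0.007], [-0.336, 0.942, 0.001], [-0.007, -0.002, -1.0]]
ft_force: [0.7, 0.5, 0.6]
width: 0.064
gripper_force: 0.0
```

```bash
python3 - <<'E'
from h import *
s=st();c=cam('wrist','w24')
for z in(.076,.080,.084,.088,.092): print(z,[np.round(ring(c,z,q,(472,6.5),10),1) for q in(38,32)])
for z in(.059,.063,.067,.071): print(z,[np.round(ring(c,z,q,(472,6.5),10),1) for q in(51,)])
t=cam('scene','s24');u=proj(t,[[.4725,.0065,.05]])[0].astype(int);print(u)
u2=proj(t,[[.4725,.0065,.084],[.4725,.0065,.063],[.4725,.0065,.043],[.4725,.0065,.022]]);print(u2)
a=t['image'][u[1]-50:u[1]+50,u[0]-60:u[0]+60,::-1];b=c['image'][120:300,220:430,::-1]
cv2.imwrite('pics/c24.png',np.hstack([cv2.resize(a,(400,333),interpolation=2),cv2.resize(b,(388,333),interpolation=2)]))
E
```

```text
52.1 [472.8   6.2 231.2] yaw -2.799 F [0.7 0.5 0.6] w 64.0 g 0.0
0.076 [array([110.6, 464. ,   2.5]), array([ 77.4, 468. ,   7.5])]
0.08 [array([105.6, 463. ,   2.5]), array([ 82.3, 466. ,   0.5])]
0.084 [array([113.6, 482. ,   6.5]), array([ 87.7, 465. ,   0.5])]
0.088 [array([125.4, 481. ,   6.5]), array([ 84.7, 464. ,   0.5])]
0.092 [array([125.3, 481. ,   6.5]), array([ 89.8, 480. ,   2.5])]
0.059 [array([125.1, 480. ,   6.5])]
0.063 [array([131.5, 480. ,   6.5])]
0.067 [array([134. , 479. ,   6.5])]
0.071 [array([142.8, 479. ,   6.5])]
[345 234]
[[346.07393879 226.6955979 ]
 [345.88984955 231.39187244]
 [345.7175901  235.78635874]
 [345.53985025 240.32065467]]
```

View pics/c24.png

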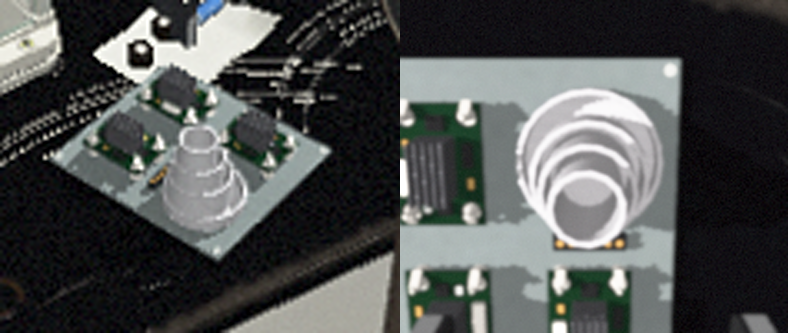

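The nest shows even steps: four concentric rims in the wrist crop around (588,165), and the scene crop shows the same evenly stepped cone. Now the 25 mm can.

>>> {"api": "step_arm", "payload": {"increments": "10 25 0 0;10 25 0 0;10 25 0 0;10 25 0 0;10 25 0 0;10 25 0 0;10 25 0 0;10 25 0 0;10 30 0 0;0 0 0 0"}}

```text
clock: 53.45
position: [0.5611, 0.2375, 0.226]
tool_rot: [[-0.941, -0.338, -0.001], [-0.338, 0.941, -0.001], [0.001, -0.0, -1.0]]
ft_force: [0.5, -0.1, -0.9]
width: 0.0642
gripper_force: 0.0
```

```bash
python3 - <<'E'
from h import *
s=st();c=cam('wrist','w25')
print(ring(c,.088,25,(563,236)),ring(c,.088,19,(563,236)))
t=load('s24');a=np.linspace(0,6.28,60)
for D,z in((38,.084),(51,.063),(64,.043),(82,.022)):
    q=proj(t,np.c_[.473+D/2000*np.cos(a),.0065+D/2000*np.sin(a),0*a+z]);print(D,q.min(0).round(1),q.max(0).round(1))
E
```

```text
53.45 [561.1 237.5 226. ] yaw -2.797 F [ 0.5 -0.1 -0.9] w 64.2 g 0.0
(np.float64(90.80746327200788), np.float64(563.0), np.float64(235.0)) (np.float64(57.6784619730173), np.float64(547.0), np.float64(231.0))
38 [339.9 222.3] [352.1 230.9]
51 [337.7 225.6] [353.9 237.1]
64 [335.6 228.5] [355.7 243. ]
82 [332.7 231.1] [358.2 249.6]
```

>>> {"api": "step_arm", "payload": {"increments": "0.5 -2.5 -45 0;0 0 -50 0;0 0 -45 0;0 0 -17 0;0 0 0 0;0 0 0 0;0 0 0 0"}}

```text
clock: 54.38
position: [0.5631, 0.2341, 0.0738]
tool_rot: [[-0.942, -0.336, 0.005], [-0.336, 0.942, 0.002], [-0.006, -0.0, -1.0]]
ft_force: [-1.3, -0.1, 0.1]
width: 0.0639
gripper_force: 0.0
```

>>> {"api": "step_arm", "payload": {"increments": "0 0 0 0;0 0 0 0;0 0 0 0;0 0 0 0;0 0 0 0;0 0 0 0", "grip": -1, "force": 50}}

```text
clock: 55.12
position: [0.5623, 0.2339, 0.0725]
tool_rot: [[-0.942, -0.336, 0.004], [-0.336, 0.942, 0.001], [-0.004, -0.0, -1.0]]
ft_force: [0.6, 0.3, 6.1]
width: 0.0231
gripper_force: 49.2
```

>>> {"api": "step_arm", "payload": {"increments": "0 0 30 0;0 0 45 0;0 0 45 0;0 0 20 0;0 0 0 0;0 0 0 0"}}

```text
clock: 55.88
position: [0.5614, 0.2334, 0.2101]
tool_rot: [[-0.942, -0.336, 0.0], [-0.336, 0.942, -0.0], [-0.0, -0.0, -1.0]]
ft_force: [-1.4, 0.4, -1.3]
width: 0.0231
gripper_force: 49.3
```

>>> {"api": "step_arm", "payload": {"increments": "-10 -25 0 0;-10 -25 0 0;-10 -25 0 0;-10 -25 0 0;-10 -25 0 0;-10 -25 0 0;-10 -25 0 0;-10 -25 0 0;-9 -27 0 0;0 0 0 0"}}

```text
clock: 57.12
position: [0.4717, 0.0055, 0.2103]
tool_rot: [[-0.943, -0.334, -0.0], [-0.334, 0.943, 0.001], [-0.0, 0.001, -1.0]]
ft_force: [1.3, -1.0, -0.6]
width: 0.023
gripper_force: 49.3
```

>>> {"api": "step_arm", "payload": {"increments": "0 0 -20 0;0 0 0 0;0 0 0 0"}}

```text
clock: 57.5
position: [0.4729, 0.0072, 0.1916]
tool_rot: [[-0.942, -0.337, 0.002], [-0.337, 0.942, 0.001], [-0.002, 0.0, -1.0]]
ft_force: [0.3, -0.2, 0.1]
width: 0.0229
gripper_force: 49.3
```

```bash
python3 - <<'E'
from h import *
c=load('w24');print('can3 rim by eye',ray(c,[(321.7,233.5)],.084)*1000)
# bright-ring ellipse fit for can3 in w24
g=cv2.cvtColor(c['image'],cv2.COLOR_RGB2GRAY)
for th in (205,220):
    m=(g>th).astype(np.uint8);m[:205]=0;m[262:]=0;m[:,:285]=0;m[:,360:]=0
    n,l,st_,ce=cv2.connectedComponentsWithStats(m);print(th,st_[1:][st_[1:,4]>30].tolist())
s=st();c=cam('wrist','w26');p=s['position'][:2]*1000;z=s['position'][2]-.0725+.088
print([np.round(ring(c,z,q,p,10),1) for q in(25,19)],[np.round(ring(c,.084,q,(472,7),10),1) for q in(38,32)])
E
```

```text
can3 rim by eye [[482.12700084   8.21414579  84.        ]]
205 [[285, 205, 58, 49, 851]]
220 [[285, 205, 57, 49, 710]]
57.5 [472.9   7.2 191.6] yaw -2.798 F [ 0.3 -0.2  0.1] w 22.9 g 49.3
[array([201.2, 473.9,   8.2]), array([154.6, 473.9,   8.2])] [array([104.2, 473. ,   4. ]), array([ 84.6, 467. ,   2. ])]
```

```bash
python3 - <<'E'
from h import *
for w in('w20','w24','w26'):
    c=load(w)
    print(w,'dish',np.round(ring(c,.022,82,(473,5),12),1),'c1',np.round(ring(c,.043,64,(475,6),12),1),np.round(ring(c,.043,58,(475,6),12),1),'c2',np.round(ring(c,.063,51,(476,6),12),1),np.round(ring(c,.063,45,(476,6),12),1),'c3',np.round(ring(c,.084,38,(478,6),12),1),np.round(ring(c,.084,32,(478,6),12),1))
c=load('w24');print(plate(c))
hsv=cv2.cvtColor(c['image'],cv2.COLOR_RGB2HSV)
m=cv2.inRange(hsv,(50,90,25),(85,255,200));m=cv2.morphologyEx(m,cv2.MORPH_CLOSE,np.ones((9,9)));print(*rect(c,m,.021),sep='\n')
E
```

```text
w20 dish [249. 473.   5.] c1 [170.1 474.    7. ] [156. 479.   7.] c2 [163.2 469.    5. ] [136.7 473.    7. ] c3 [ 96. 468.   3.] [ 75.1 486.    7. ]
w24 dish [214.4 473.    5. ] c1 [161.4 478.    6. ] [132.7 486.    9. ] c2 [137.7 482.   10. ] [118.9 481.    7. ] c3 [126.3 482.    7. ] [ 87.2 482.    7. ]
w26 dish [228.9 473.    5. ] c1 [157.5 478.    6. ] [135.2 479.    7. ] c2 [133.5 480.    6. ] [115.3 480.    7. ] c3 [104.2 473.    4. ] [ 84.5 467.    2. ]
[]
(564.8, 37.7, 65.6, 47.0, np.float64(0.344), array([326., 286.]))
(593.5, -40.3, 66.9, 47.5, np.float64(0.344), array([255., 291.]))
(502.0, -74.0, 67.0, 47.7, np.float64(0.344), array([246., 207.]))
```

The stack has slid about 8 mm in +x but is still consistently nested: can 1 at 478, can 2 at 481, can 3 at 482. So can 4 goes in at (482,7).

>>> {"api": "step_arm", "payload": {"increments": "7.5 -1 0 0;0 0 -20 0;0 0 -20 0;0 0 -20 0;0 0 -15 0;0 0 -10 0;0 0 0 0;0 0 0 0"}}

```text
clock: 58.55
position: [0.4809, 0.0057, 0.1074]
tool_rot: [[-0.942, -0.336, 0.003], [-0.336, 0.942, 0.001], [-0.004, -0.001, -1.0]]
ft_force: [0.0, -0.3, -0.5]
width: 0.023
gripper_force: 49.3
```

>>> {"api": "step_arm", "payload": {"increments": "0 0 -7 0;0 0 -4 0;0 0 -2 0;0 0 -2 0;0 0 0 0;0 0 0 0"}}

```text
clock: 59.3
position: [0.4805, 0.0057, 0.0919]
tool_rot: [[-0.942, -0.336, 0.003], [-0.336, 0.942, 0.001], [-0.003, -0.0, -1.0]]
ft_force: [0.4, -0.4, 0.5]
width: 0.023
gripper_force: 49.3
```

>>> {"api": "step_arm", "payload": {"increments": "0 0 -1 0;0 0 -1 0;0 0 -1 0;0 0 -1 0;0 0 0 0;0 0 0 0"}}

```text
clock: 60.05
position: [0.4813, 0.0059, 0.0894]
tool_rot: [[-0.942, -0.336, 0.005], [-0.336, 0.942, 0.001], [-0.005, -0.001, -1.0]]
ft_force: [-2.0, 0.6, 8.6]
width: 0.0232
gripper_force: 50.3
```

Contact came exactly at the predicted seated height (0.0895), so the whole stack is down. Relax the press, release, and lift straight.

>>> {"api": "step_arm", "payload": {"increments": "0 0 2 0;0 0 0 0"}}

```text
clock: 60.3
position: [0.4804, 0.0056, 0.0897]
tool_rot: [[-0.942, -0.336, 0.002], [-0.336, 0.942, 0.001], [-0.002, -0.0, -1.0]]
ft_force: [0.5, 0.2, -1.3]
width: 0.023
gripper_force: 49.3
```

>>> {"api": "step_arm", "payload": {"increments": "0 0 0 0;0 0 0 0;0 0 0 0;0 0 0 0;0 0 10 0;0 0 20 0;0 0 50 0;0 0 50 0;0 0 0 0;0 0 0 0", "grip": 0.2}}

```text
clock: 61.55
position: [0.4805, 0.0057, 0.2199]
tool_rot: [[-0.942, -0.336, 0.003], [-0.336, 0.942, 0.001], [-0.003, -0.0, -1.0]]
ft_force: [-0.2, 0.1, 0.9]
width: 0.0511
gripper_force: 0.0
```

```bash
python3 - <<'E'
from h import *
s=st();c=cam('wrist','w27')
for n,z,D in(('dish',.022,(82,)),('c1',.043,(64,58)),('c2',.063,(51,45)),('c3',.084,(38,32)),('c4',.105,(25,19))):
    print(n,[np.round(ring(c,z,q,(479,6),12),1) for q in D])
hsv=cv2.cvtColor(c['image'],cv2.COLOR_RGB2HSV)
m=cv2.inRange(hsv,(50,90,25),(85,255,200));m=cv2.morphologyEx(m,cv2.MORPH_CLOSE,np.ones((9,9)));print(*rect(c,m,.021),sep='\n')
E
```

```text
61.55 [480.5   5.7 219.9] yaw -2.799 F [-0.2  0.1  0.9] w 51.1 g 0.0
dish [array([234.9, 473. ,   5. ])]
c1 [array([155.3, 478. ,   6. ]), array([144.7, 486. ,   9. ])]
c2 [array([150.1, 482. ,  10. ]), array([117.5, 471. ,   1. ])]
c3 [array([122.8, 482. ,   7. ]), array([ 93.9, 479. ,   8. ])]
c4 [array([ 86.3, 482. ,  11. ]), array([ 59.4, 480. ,   5. ])]
(560.2, 36.2, 56.9, 46.8, np.float64(0.333), array([328., 283.]))
(577.7, -50.3, 60.7, 33.9, np.float64(-0.732), array([245., 279.]))
(502.0, -74.1, 66.4, 47.5, np.float64(0.344), array([246., 202.]))
```

Need an unobstructed check of the boards, so step aside.

>>> {"api": "step_arm", "payload": {"increments": "20 0 10 0;30 0 10 0;30 0 0 0;0 0 0 0;0 0 0 0"}}

```text
clock: 62.22
position: [0.5595, 0.0057, 0.2385]
tool_rot: [[-0.942, -0.336, -0.0], [-0.336, 0.942, 0.001], [0.0, 0.001, -1.0]]
ft_force: [-0.1, 0.2, 0.6]
width: 0.0508
gripper_force: 0.0
```

```bash
python3 - <<'E'
from h import *
s=st();c=cam('wrist','w28')
for n,z,D in(('dish',.022,(82,)),('c1',.043,(64,)),('c2',.063,(51,)),('c3',.084,(38,32)),('c4',.105,(25,19))):
    print(n,[np.round(ring(c,z,q,(479,6),12),1) for q in D])
hsv=cv2.cvtColor(c['image'],cv2.COLOR_RGB2HSV)
m=cv2.inRange(hsv,(50,90,25),(85,255,200));m=cv2.morphologyEx(m,cv2.MORPH_CLOSE,np.ones((9,9)));print(*rect(c,m,.021),sep='\n')
E
```

```text
62.23 [559.5   5.7 238.5] yaw -2.799 F [-0.1  0.2  0.6] w 50.8 g 0.0
dish [array([258.5, 473. ,   5. ])]
c1 [array([185.8, 472. ,  -3. ])]
c2 [array([168.1, 477. ,   0. ])]
c3 [array([149.5, 480. ,   3. ]), array([115.1, 477. ,   8. ])]
c4 [array([108.5, 481. ,   7. ]), array([ 75.9, 471. ,  12. ])]
(561.0, 36.6, 56.5, 46.5, np.float64(0.344), array([354., 211.]))
(594.0, -40.5, 66.8, 47.5, np.float64(0.342), array([273., 224.]))
(502.8, -74.1, 66.7, 47.3, np.float64(0.344), array([268., 124.]))
```

```bash
python3 - <<'E'
from h import *
c=load('w28');hsv=cv2.cvtColor(c['image'],cv2.COLOR_RGB2HSV)
for lo in((50,90,25),(45,60,8),(45,40,4)):
    m=cv2.inRange(hsv,lo,(90,255,200));m=cv2.morphologyEx(m,cv2.MORPH_CLOSE,np.ones((9,9)));print([r[:5] for r in rect(c,m,.021,900)])
th=.344;R=np.array([[np.cos(th),-np.sin(th)],[np.sin(th),np.cos(th)]])
for x in range(-34,38,6):
    row=[]
    for y in(-22,-13,13,22):
        p=np.r_[np.array([566,37.8])+R@[x,y],21]/1000;u=proj(c,[p])[0].round().astype(int);row.append(c['image'][u[1],u[0]].tolist())
    print(x,row)
E
```

```text
[(594.0, -40.5, 66.8, 47.5, np.float64(0.342)), (502.8, -74.1, 66.7, 47.3, np.float64(0.344))]
[(565.9, 38.3, 66.8, 48.4, np.float64(0.343)), (594.0, -40.3, 66.7, 48.3, np.float64(0.344)), (502.9, -74.0, 68.6, 48.3, np.float64(0.344)), (404.9, 177.2, 60.2, 52.0, np.float64(0.468)), (488.1, 102.6, 172.3, 74.9, np.float64(0.336))]
[(768.4, -137.0, 143.0, 63.8, np.float64(-1.076)), (566.1, 37.9, 69.0, 49.7, np.float64(0.344)), (593.6, -40.7, 67.8, 49.7, np.float64(0.344)), (694.6, -248.9, 144.5, 106.3, np.float64(-0.197)), (502.5, -74.2, 69.5, 49.7, np.float64(0.344)), (532.6, 11.8, 622.4, 454.6, np.float64(-1.015))]
-34 [[79, 95, 85], [136, 139, 133], [84, 97, 88], [78, 88, 82]]
-28 [[163, 160, 153], [181, 178, 171], [185, 181, 174], [127, 128, 121]]
-22 [[26, 56, 36], [57, 76, 61], [40, 63, 46], [26, 60, 36]]
-16 [[22, 58, 34], [30, 64, 41], [22, 52, 33], [25, 59, 37]]
-10 [[24, 60, 37], [38, 61, 36], [59, 62, 61], [24, 43, 32]]
-4 [[111, 121, 108], [56, 71, 59], [70, 71, 74], [20, 42, 25]]
2 [[211, 213, 201], [127, 128, 122], [80, 84, 85], [20, 43, 29]]
8 [[219, 220, 207], [106, 110, 100], [77, 78, 80], [22, 43, 29]]
14 [[219, 221, 210], [92, 96, 89], [74, 75, 77], [24, 43, 26]]
20 [[32, 61, 37], [27, 60, 38], [75, 77, 78], [15, 37, 23]]
26 [[173, 169, 162], [139, 138, 132], [228, 224, 217], [100, 103, 95]]
32 [[28, 58, 36], [80, 90, 79], [86, 96, 84], [77, 83, 75]]
```

All boards read seated (the odd reading was a shadow), and can 4's contact height confirms the whole can stack is down. Handing in.

```bash
python3 -c "
from workcell import hand_in
print(hand_in())"
```

```text
the job is handed in; nothing more can be done
None
```

I handed the job in at about 62 s: all three boards measured seated on their standoffs and all four cans nested in the dish, about 5 to 9 mm off its axis (limit 24 mm); the hand-in gave no verdict.

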